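# Unclamp the pressing plate and hang it on the thread rack

## Task

The glued booklet has set: swing the red clamp lever over until the clamp stands fully open, while the pressing plate still lies in its jig. Then take the pressing plate out by its yellow handle and hang it by that handle on the orange hook of the thread rack, so that it hangs freely and about level. Leave the clamp open and the other things on the table where they are.

Things in the scene. Friction and masses are not known exactly. Their poses are not given: they have to be found in the camera images.
- handle_mid (a point): Middle of the yellow handle bar of the pressing plate (aluminium, 70 x 160 x 8 mm in x, y, z; about 0.35 kg). The handle is a bridge of round 10 mm bar: a level bar along y between uprights at y = +-60 mm, its centre line 68 mm above the plate's underside. x crosses the bar, z is up. The plate lies level in the jig between low guides that end below its top; lift it straight up.
- clamp (a joint): Toggle clamp: 0 = closed (presser arm level over the plate's far edge), 1.7 rad = fully open on its stop (arm upright, lever lying outwards). Light to turn (about 2 N at the lever). Let go past about 1.3 rad it falls fully open by its own weight; short of about 0.8 rad it falls shut.
- clamp_lever (a point): Middle of the red lever grip (20 mm thick), 63 mm from the hinge axis; the grip's round end lies 98 mm from that axis. Closed, the lever stands upright, leaning 0.1 rad outwards (+x of the jig). Turns with the clamp.
- clamp_pivot (a point): Hinge axis (y) of the clamp, fixed in the pressing jig, 50 mm above the table, 68 mm beyond the plate's middle in the jig's +x. Axes are the jig's, same yaw as the plate in it. The lever swings over towards +x, away from the robot, in the plane y = 0; the presser arm reaches 51 mm towards -x and stands up when open. The jig's 170 x 220 mm board is fixed.
- hook_seat (a point): Lowest point of the orange hook on the fixed thread rack, on the centre line of its 10 mm wire, 180 mm above the table. Axes are the rack's. In the plane y = 0 the wire rises to a free tip 22 mm towards -x (the robot's side) and 20 mm up, and to a steel cross bar 40 mm towards +x and 15 mm up. A 10 mm bar hung there has its centre line about 12 mm above this point.
- spool_row (a point): Middle of the row of thread spools (64 mm diameter, axis along y, 230 mm long) fixed on the rack above the hook: 40 mm towards +x and 150 mm up from the hook's seat, so a gripper must come to the hook leaning back towards -x. Rack posts 16 mm wide, 348 mm tall stand at y = +-125 mm from this point, on feet 150 mm long in x.
- glue: White glue bottle, 64 mm diameter, 170 mm tall, standing; origin at the centre of its underside. Leave alone.
- cup: Brown cup, 84 mm diameter, 100 mm tall, standing; origin at the centre of its underside. Leave alone.
- spool: Dark thread spool, 54 mm diameter, 70 mm tall, standing; origin at the centre of its underside. Leave alone.
- awl: Awl with a wooden handle, 140 mm long, lying flat along its x; origin about mid length on the table. Leave alone.
- folder: Ivory bone folder, 150 x 24 x 6 mm, lying flat; origin at the centre of its underside. Leave alone.
There are look-alikes about, which are no part of the job. What is shaped like the part that bears handle_mid but blue or brown is not meant.

How it is judged:
By the outcome, as a careful person would: the job done as asked, in the order asked, and still so for the second after the job is handed in, with the robot touching nothing.
It also fails if it takes over 64 s, if anything falls off the work surface, if the arm or the gripper's body presses on something with over 40 N, if the wrist force passes 120 N, or if a joint passes its speed limit or range.

## Robot

A 6-joint arm with a two-finger parallel gripper is mounted at the origin on the work surface. World frame = base frame: x ahead of the robot, y to its left, z up, the work surface at z = 0. Lengths are in mm, angles in rad, forces in N, time in s.
With the tool pointing down it reaches from about 325 to 925 mm from the base axis. Payload 3.1 kg.
Tool frame: the origin (TCP) lies between the finger pads; the fingertips stand arm.tips_ahead ahead of it and the grasp point (between the pads) is the TCP (arm.tips_ahead is the distance from the TCP to the fingertips, in mm); y points along the fingers, z is the direction in which the jaws open and shut, and the axes are right-handed (so a half turn about y gives the same grasp; the last joint's range is limited). The gripper opens to 85 mm and grips with 20 to 120 N. Pads are 22 mm wide; open, the fingers measure 114 mm over their backs; the gripper's body (76 mm by 85 mm) begins 54 mm behind the grasp point. The pads swing forward as they close: fully open they stand 13 mm farther back than shut.
Start: joints at [1.192, 0.217, 1.613, -0, 1.311, -0.112], TCP at [164.759, 602.904, 250.3] pointing down, gripper open.
Joint ranges: [-2.75, 2.75], [-0.78, 2.1], [0.31, 2.55], [-1.13, 4.27], [0.13, 2.63], [-2.58, 2.58]. Speed limits (rad/s): [2.79, 2.79, 3.14, 3.14, 3.14, 3.14].

## Interface

Orientations are given as [roll, pitch, yaw] about the fixed x, y, z axes, in that order (R = Rz(yaw) Ry(pitch) Rx(roll)).
In Python, from plant import arm, viewer, workorder gives the robot as it stands. The module is installed in compiled form; this text tells all that it offers.
- The arm moves only by the shell command python3 -m crank 'ROWS' [FORCE]. ROWS is JSON, a list of rows, each an object with "translation": the shift along the tool's x, y, z in cm, a list of three; "spin": the turn about the tool's y in degrees; "gripper": the finger opening in cm, from 0 to 8.54. In form: [{"translation": [x, y, z], "spin": spin, "gripper": gripper}, ...]. A call has 1 to 20 rows; each row shifts and turns the commanded pose from where the row before left it, along the tool's axes as they then stand; what a row does not reach is not made up. A row lasts 1/10 s, in which the tool goes at most 50 mm and 8.59 degrees, less where a joint would pass 70% of its speed; a pose out of reach is approached as far as the arm can. A call with a gripper value outside its range is refused whole. The fingers move at their own pace and stop on an object; FORCE is the grip in N (left out, the last holds). Time passes only in rows, so rows that do not move let the fingers close. It gives the time, the measured TCP pose, the force and the opening at its end, in the units of the state.
- arm.state(): the state, without advancing time (a new reading comes with each control period).
- viewer.camera(name): name is "side" or "top" or "wrist"; returns the picture (400x640x3 uint8, red, green, blue); there is no depth.
- viewer.get_calibration(name): a dict with "camera_matrix" (3x3 intrinsics, pixels), "k1" (the pictures are not rectified: a ray, as slopes to the right and down, at radius r is drawn at 1 + k1 r^2 times it, then the intrinsics apply), "rvec" (rotation vector, rad) and "tvec" (3), from world to camera coordinates, as OpenCV has them; the wrist camera has in their place "tool_from_camera" (4x4, takes a point from camera to tool coordinates, whose origin is the TCP and whose axes are the tool frame's). Camera axes: x right, y down, z forward; pixel columns grow to the right and rows downward; lengths in mm; the calibration is good to about 2 mm. A picture is of the moment at which its call begins: read the wrist's pose just before it. get_calibration takes no time and is no camera call.
- workorder.close_job(): hands the job in, once; it reports no verdict.
The state is a dict: "t": time; "joint_pos": joint angles; "qd": joint speeds; "joint_efforts": joint torques, N m; "position": TCP position; "eef_rot": TCP orientation; "wrist_force": force on the tool from outside, world axes, zero at the start; "ft_torque": the same for the moment, N m; "width": finger opening in mm.
Only numpy, scipy, OpenCV 4.12 (cv2) and the standard library are available. Lean on these libraries where they do the work, as an engineer would, in place of code of your own. Each camera call takes 0.05 s, during which the arm holds its last target.

## Working session

There is one attempt and no reset: what is moved stays moved. The work goes in short steps, Python scripts to look and compute and a shell command to move; the robot and the scene stay as the last step left them, time stands still between calls to the robot, and variables do not carry over. Pictures are saved under pics/ and viewed, and the job is handed in when it is done.

```bash
mkdir -p pics; ls; python3 - <<'E'
from plant import arm, viewer, workorder
import cv2,numpy as np
s=arm.state(); print({k:np.round(v,3).tolist() for k,v in s.items()}, arm.tips_ahead)
for n in ["side","top","wrist"]:
    im=viewer.camera(n); cv2.imwrite(f"pics/{n}0.png",im[:,:,::-1])
    c=viewer.get_calibration(n); print(n,{k:np.round(v,4).tolist() for k,v in c.items()})
E
```

```text
pics
{'t': 0.0, 'joint_pos': [1.192, 0.218, 1.615, 0.0, 1.311, -0.112], 'qd': [-0.003, 0.0, 0.001, -0.002, -0.0, 0.001], 'joint_efforts': [-0.0, -39.684, -30.386, -0.0, 0.01, 0.0], 'position': [164.468, 602.181, 248.949], 'eef_rot': [-1.573, 0.0, -0.267], 'wrist_force': [-0.199, 0.246, -0.531], 'ft_torque': [-0.011, -0.016, 0.05], 'width': 85.431} 19.0
side {'camera_matrix': [[363.8823, 0.0, 321.7799], [0.0, 363.8823, 198.6097], [0.0, 0.0, 1.0]], 'k1': -0.0766, 'rvec': [2.2773, -0.5709, 0.2638], 'tvec': [-485.4499, 327.5915, 1096.0136]}
top {'camera_matrix': [[477.4098, 0.0, 329.0355], [0.0, 477.4098, 201.2631], [0.0, 0.0, 1.0]], 'k1': -0.0732, 'rvec': [2.2035, -2.1555, 0.0888], 'tvec': [-26.9536, 580.7069, 1595.9766]}
wrist {'camera_matrix': [[348.9825, 0.0, 330.967], [0.0, 348.9825, 205.4173], [0.0, 0.0, 1.0]], 'k1': -0.0376, 'tool_from_camera': [[-0.0005, 0.9472, 0.3207, -82.7262], [0.0007, -0.3207, 0.9472, -123.0541], [1.0, 0.0007, -0.0005, 0.441], [0.0, 0.0, 0.0, 1.0]]}
```

View pics/side0.png

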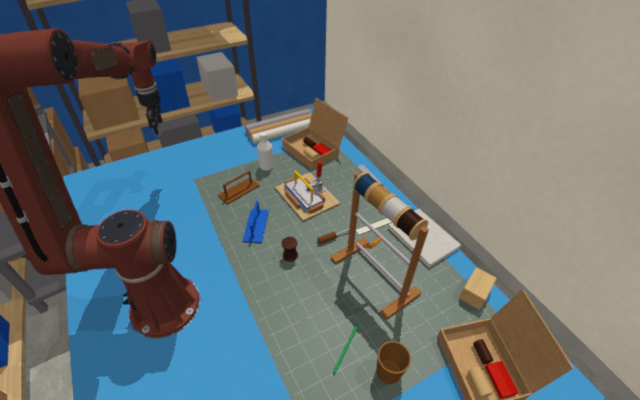

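View pics/top0.png

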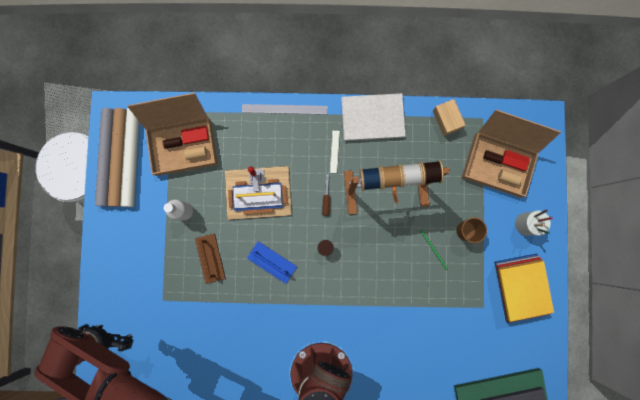

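View pics/wrist0.png

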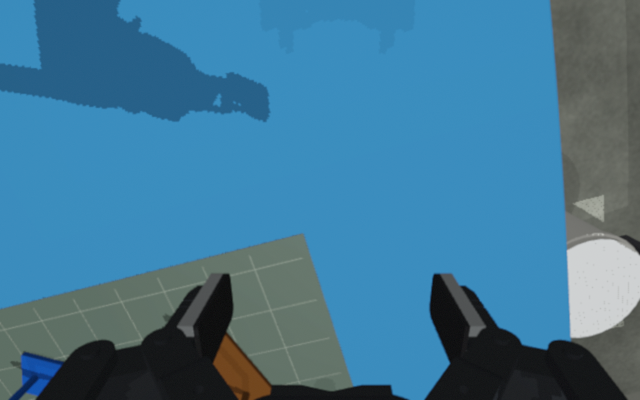

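The side view shows the jig and yellow handle near (303,185), the red lever near (320,170) and the rack near (385,215). The top view shows the jig at (258,193), the rack at (400,180), and the blue and brown look-alikes at (272,262) and (210,258). I'll zoom in next.

```bash
cat > h.py <<'E'
import cv2,numpy as np
from plant import arm,viewer
from scipy.spatial.transform import Rotation as R
def pose():
    s=arm.state(); return np.array(s['position']),R.from_euler('xyz',s['eef_rot']).as_matrix()
def ray(n,uv,P=None):
    c=viewer.get_calibration(n);K=np.array(c['camera_matrix']);k=c['k1']
    p=cv2.undistortPoints(np.array([[uv]],float),K,np.array([k,0,0,0.]))[0,0]
    d=np.array([p[0],p[1],1])
    if n=='wrist':
        T=np.array(c['tool_from_camera']);t,Rm=P
        o=Rm@T[:3,3]+t; d=Rm@T[:3,:3]@d
    else:
        Rc=cv2.Rodrigues(np.array(c['rvec'],float))[0]; o=-Rc.T@np.array(c['tvec']).ravel(); d=Rc.T@d
    return o,d/np.linalg.norm(d)
def onz(n,uv,z,P=None):
    o,d=ray(n,uv,P); return o+d*(z-o[2])/d[2]
def tri(*rs):
    A=np.zeros((3,3));b=np.zeros(3)
    for o,d in rs:
        M=np.eye(3)-np.outer(d,d);A+=M;b+=M@o
    x=np.linalg.solve(A,b); return x,[round(float(np.linalg.norm((np.eye(3)-np.outer(d,d))@(x-o))),1) for o,d in rs]
def proj(n,X,P=None):
    c=viewer.get_calibration(n);K=np.array(c['camera_matrix']);k=c['k1'];X=np.array(X,float)
    if n=='wrist':
        T=np.array(c['tool_from_camera']);t,Rm=P
        q=T[:3,:3].T@(Rm.T@(X-t)-T[:3,3])
    else: q=cv2.Rodrigues(np.array(c['rvec'],float))[0]@X+np.array(c['tvec']).ravel()
    a=q[:2]/q[2];a=a*(1+k*(a@a));return K[:2,:2]@a+K[:2,2]
def crop(src,x0,y0,x1,y1,f,out):
    im=cv2.imread(src)[y0:y1,x0:x1];cv2.imwrite(out,cv2.resize(im,None,fx=f,fy=f,interpolation=cv2.INTER_CUBIC))
E
python3 - <<'E'
from h import *
crop('pics/top0.png',210,150,310,230,7,'pics/c1.png')
crop('pics/top0.png',335,140,455,230,6,'pics/c2.png')
crop('pics/side0.png',265,150,345,220,8,'pics/c3.png')
crop('pics/side0.png',320,160,440,330,3.5,'pics/c4.png')
E
```

```text
(no output)
```

View pics/c1.png

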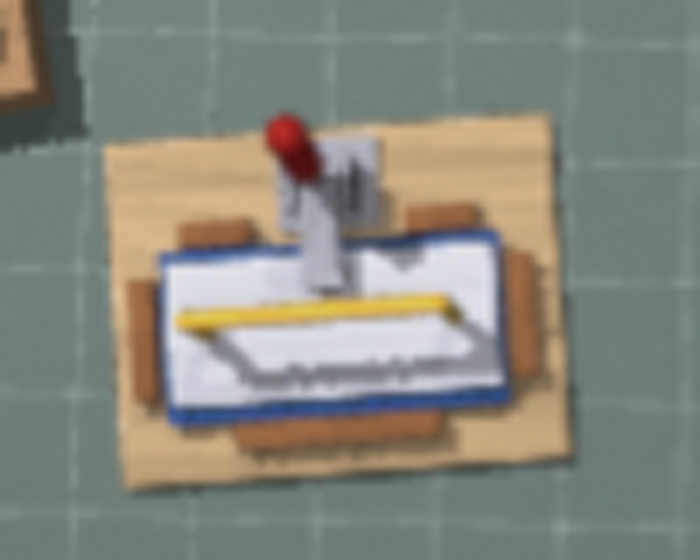

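View pics/c2.png

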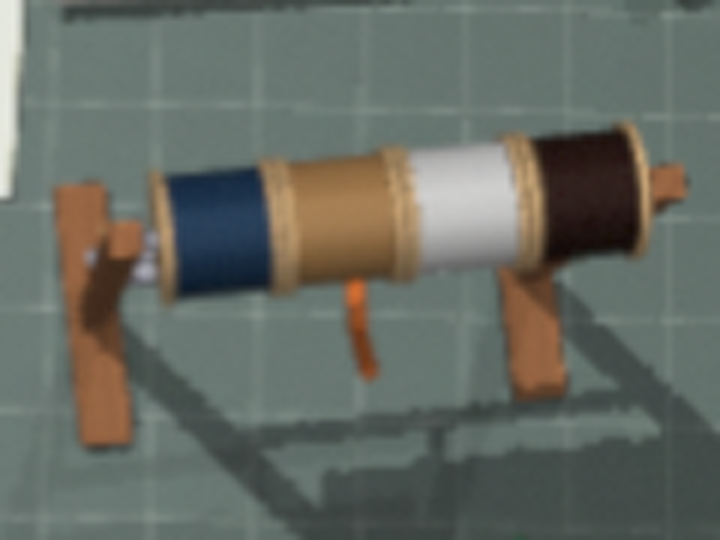

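View pics/c3.png

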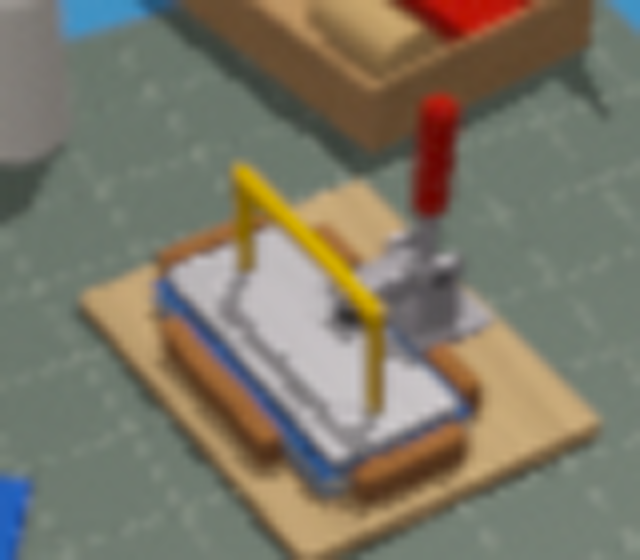

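View pics/c4.png

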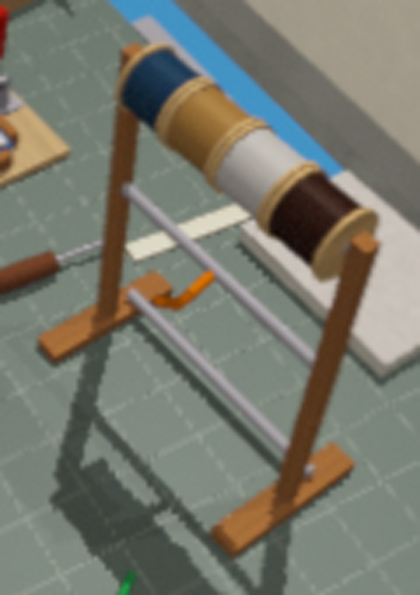

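```bash
python3 - <<'E'
from h import *
np.set_printoptions(precision=1,suppress=True)
T=lambda u,v:((u+.5)/7-.5+210,(v+.5)/7-.5+150)
S=lambda u,v:((u+.5)/8-.5+265,(v+.5)/8-.5+150)
T2=lambda u,v:((u+.5)/6-.5+335,(v+.5)/6-.5+140)
S2=lambda u,v:((u+.5)/3.5-.5+320,(v+.5)/3.5-.5+160)
L=tri(ray('top',T(183,322)),ray('side',S(243,175)));Rr=tri(ray('top',T(455,302)),ray('side',S(375,308)))
print('handle L',*L,'R',*Rr); d=L[0]-Rr[0]; print('len',np.linalg.norm(d),'yaw',np.arctan2(-d[0],d[1]))
print('lever top',*tri(ray('top',T(287,132)),ray('side',S(438,108))))
bd=[onz('top',T(*p),12) for p in [(104,147),(552,115),(574,460),(126,490)]];print('board',*bd)
print('tip',*tri(ray('top',T2(370,375)),ray('side',S2(157,303))))
print('tip at z200',onz('top',T2(370,372),200))
# spool row ends on top
a=onz('top',T2(165,236),330);b=onz('top',T2(640,190),330);print('spool',a,b,(a+b)/2,np.linalg.norm(a-b),np.arctan2(-(a-b)[0],(a-b)[1]))
f=[onz('top',T2(*p),20) for p in [(55,187),(107,187),(132,443),(82,447)]];print('foot',*f)
for p in [(125,187),(315,358)]: print('xbar end', onz('side',S2(*p),195))
E
```

```text
handle L [587.9 289.6  94.5] [0.7, 0.7] R [597.3 162.8 104.5] [1.2, 1.2]
len 127.60661736079396 yaw 0.07341819747887711
lever top [669.2 236.8 143.4] [1.1, 1.1]
board [680.3 348.8  12. ] [700.8 128.2  12. ] [531.3 112.5  12. ] [511.7 331.2  12. ]
tip [ 568.4 -217.6  200. ] [0.4, 0.4]
tip at z200 [ 570.3 -217.8  200. ]
spool [ 620.  -104.4  330. ] [ 646.5 -324.1  330. ] [ 633.3 -214.2  330. ] 221.31035922755208 0.12016994740213689
foot [687.2 -62.2  20. ] [687.9 -91.8  20. ] [ 542.1 -108.6   20. ] [539.3 -80.3  20. ]
xbar end [617.6 -91.4 195. ]
xbar end [ 650. -319.  195.]
```

```bash
python3 -m crank '[{"translation":[0,0,0],"spin":-7,"gripper":0},{"translation":[0,0,0],"spin":-7,"gripper":0},{"translation":[0,0,0],"spin":-6.7,"gripper":0},{"translation":[3.6,0,-3.4],"spin":0,"gripper":0},{"translation":[3.6,0,-3.4],"spin":0,"gripper":0},{"translation":[3.6,0,-3.4],"spin":0,"gripper":0},{"translation":[3.6,0,-3.4],"spin":0,"gripper":0},{"translation":[3.6,0,-3.4],"spin":0,"gripper":0},{"translation":[3.6,0,-3.4],"spin":0,"gripper":0},{"translation":[3.6,0,-3.4],"spin":0,"gripper":0},{"translation":[3.6,0,-3.4],"spin":0,"gripper":0},{"translation":[3.6,0,-3.4],"spin":0,"gripper":0},{"translation":[3.6,0,-3.4],"spin":0,"gripper":0}]' 40; python3 - <<'E'
from h import *
s=arm.state();P=pose();im=viewer.camera('wrist');cv2.imwrite('pics/w1.png',im[:,:,::-1]);print(s['position'],s['eef_rot'],s['t'],s['joint_pos'])
E
```

```text
t: 1.45
position: [556.4, 296.8, 249.9]
eef_rot: [-1.571, 0.001, 0.094]
wrist_force: [0.5, 0.3, 0.2]
width: 0.3
[556.37125597 296.79830807 249.93138676] [-1.57076893e+00  5.21694052e-04  9.43468348e-02] 1.45 [ 3.78735188e-01  2.29107638e-01  1.59955288e+00  1.78549418e-04
  1.31342519e+00 -1.28645346e+00]
```

View pics/w1.png

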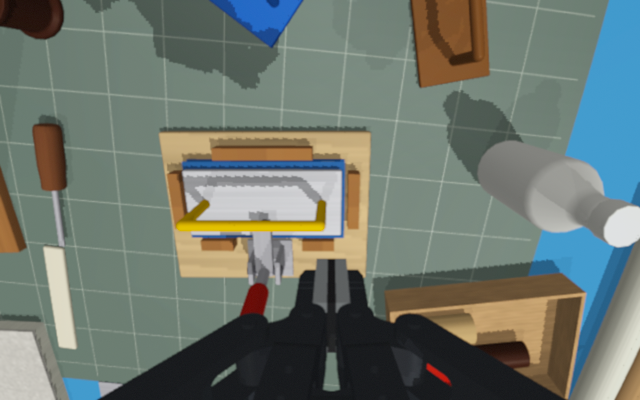

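The wrist view shows the yellow bar from (183,226) to (321,226), the presser arm at (262,235) and the red lever running from (263,288) to (250,315).

```bash
python3 - <<'E'
from h import *
np.set_printoptions(precision=1,suppress=True)
P=pose()
T=lambda u,v:((u+.5)/7-.5+210,(v+.5)/7-.5+150)
S=lambda u,v:((u+.5)/8-.5+265,(v+.5)/8-.5+150)
for a,b,c in [((183,322),(243,175),(183,226)),((455,302),(375,308),(321,226))]:
    print(*tri(ray('top',T(*a)),ray('side',S(*b)),ray('wrist',c,P)), onz('wrist',c,P=P,z=99),onz('top',T(*a),99))
print(onz('wrist',(266,284),85,P), onz('wrist',(264,272),50,P))
E
```

```text
[566.9 231.9 176.8] [42.7, 25.0, 28.8] [603.8 167.4  99. ] [586.9 289.   99. ]
[619.5 229.2  29.2] [59.3, 13.2, 55.8] [592.9 285.   99. ] [598.9 162.9  99. ]
[662.8 237.7  85. ] [670.8 229.5  50. ]
```

```bash
python3 - <<'E'
from h import *
np.set_printoptions(precision=1,suppress=True)
P=pose()
T=lambda u,v:((u+.5)/7-.5+210,(v+.5)/7-.5+150)
S=lambda u,v:((u+.5)/8-.5+265,(v+.5)/8-.5+150)
for a,b,c in [((183,322),(243,175),(321,226)),((455,302),(375,308),(183,226))]:
    print(*tri(ray('top',T(*a)),ray('side',S(*b)),ray('wrist',c,P)), *tri(ray('top',T(*a)),ray('wrist',c,P)))
# board corners via wrist
print([onz('wrist',c,12,P) for c in [(160,131),(370,131),(365,276),(182,277)]])
E
```

```text
[588.6 286.5  99.5] [3.0, 2.5, 4.0] [585.1 285.1 118.1] [0.2, 0.2]
[599.9 166.  100.6] [3.5, 2.1, 3.8] [601.9 165.   97. ] [3.3, 3.3]
[array([538.9, 111. ,  12. ]), array([520.1, 326.3,  12. ]), array([687.5, 341.7,  12. ]), array([709.7, 125.4,  12. ])]
```

```bash
python3 -m crank '[{"translation":[3.3,0,-3.3],"spin":0,"gripper":0},{"translation":[3.3,0,-3.3],"spin":0,"gripper":0},{"translation":[0.7,3,-0.7],"spin":0,"gripper":0},{"translation":[0,3,0],"spin":0,"gripper":0}]'; python3 - <<'E'
from h import *
s=arm.state();im=viewer.camera('wrist');cv2.imwrite('pics/w2.png',im[:,:,::-1]);im=viewer.camera('side');cv2.imwrite('pics/s2.png',im[:,:,::-1]);print(s['position'],s['eef_rot'],s['t'])
crop('pics/s2.png',250,110,370,220,6,'pics/s2c.png')
E
```

```text
t: 1.9
position: [637.6, 230.8, 190.9]
eef_rot: [-1.571, -0.004, 0.091]
wrist_force: [0.2, 0.3, -0.8]
width: -0.0
[637.57411798 230.76966763 190.86084366] [-1.57060717 -0.00389296  0.09106169] 1.9
```

View pics/w2.png

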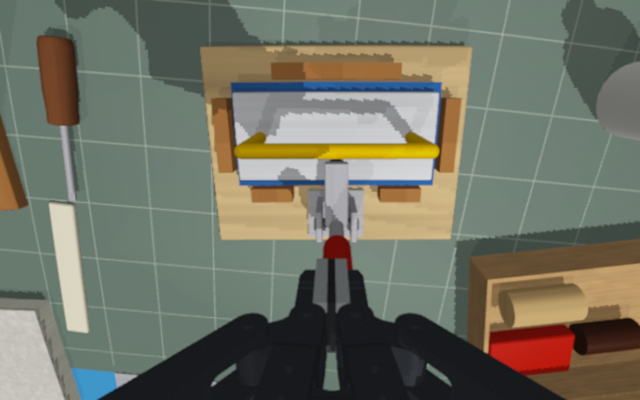

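View pics/s2c.png

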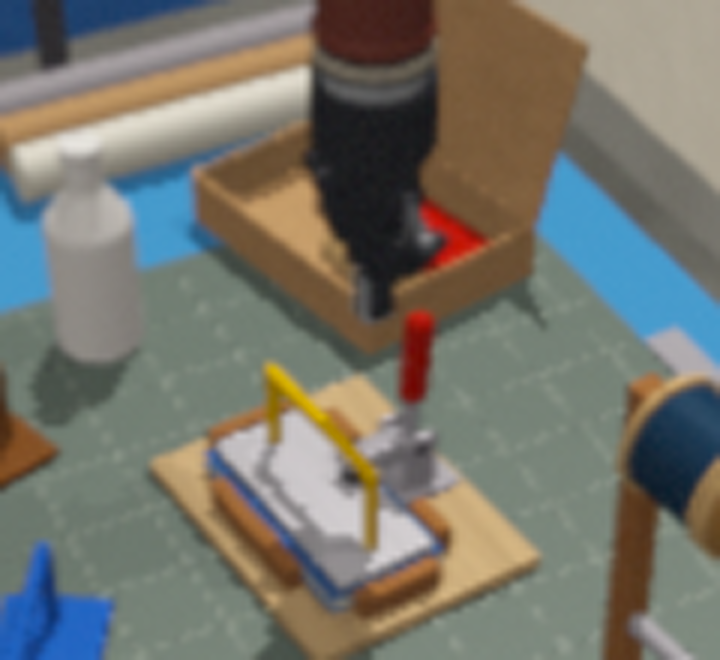

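```bash
python3 - <<'E'
from h import *
np.set_printoptions(precision=1,suppress=True)
P=pose()
print(6*(proj('side',[637.6,230.8,172])-[250,110]), 6*(proj('side',[637.6,230.8,160])-[250,110]))
for X in [(592.6,226.2,99.5),(596.5,226.2,99.5),(670,234,146)]: print(proj('wrist',X,P),6*(proj('side',X)-[250,110]))
print([onz('wrist',c,99.5,P) for c in [(238,151),(437,151)]])
E
```

```text
[377.6 301.7] [377.6 317. ]
[328.7 165.6] [318.  416.9]
[328.1 171.9] [323.6 415.1]
[329.2 322.4] [420.8 317.1]
[array([588.8, 171.3,  99.5]), array([577.6, 290. ,  99.5])]
```

```bash
python3 - <<'E'
from h import *
np.set_printoptions(precision=1,suppress=True)
P=pose();print(P[0],arm.state()['eef_rot'],arm.state()['qd'])
im=viewer.camera('wrist');cv2.imwrite('pics/w3.png',im[:,:,::-1]);print(pose()[0],arm.state()['t'])
d=np.abs(im.astype(int)-cv2.imread('pics/w2.png')[:,:,::-1]).mean();print(d)
hsv=cv2.cvtColor(im,cv2.COLOR_RGB2HSV);m=cv2.inRange(hsv,(22,180,150),(32,255,255));ys,xs=np.nonzero(m);print(xs.min(),xs.max(),ys[xs<245].mean(),ys[xs>430].mean())
E
```

```text
[631.1 231.  183.7] [-1.6  0.   0.1] [ 0. -0. -0.  0.  0. -0.]
[632.3 231.9 186.5] 2.05
16.41165234375
233 439 165.54014598540147 165.55855855855856
```

```bash
python3 - <<'E'
from h import *
np.set_printoptions(precision=2,suppress=True)
for i in range(4):
    P=pose();print(P[0],np.array(arm.state()['eef_rot']),arm.state()['t'])
    im=viewer.camera('wrist')
    hsv=cv2.cvtColor(im,cv2.COLOR_RGB2HSV);m=cv2.inRange(hsv,(22,180,150),(32,255,255));ys,xs=np.nonzero(m);a=ys[xs<245].mean();b=ys[xs>430].mean()
    print(xs.min(),xs.max(),a,b, onz('wrist',(xs.min(),a),99.5,P),onz('wrist',(xs.max(),b),99.5,P))
E
```

```text
[632.27 231.87 186.51] [-1.57  0.01  0.09] 2.05
232 437 161.92567567567568 162.07894736842104 [597.97 167.92  99.5 ] [586.14 293.02  99.5 ]
[633.78 232.64 189.18] [-1.57  0.    0.09] 2.1
232 435 157.71724137931034 158.3921568627451 [597.83 168.12  99.5 ] [586.31 293.03  99.5 ]
[634.88 233.11 191.15] [-1.57 -0.    0.1 ] 2.15
232 434 154.83783783783784 155.5 [597.85 168.16  99.5 ] [586.27 293.18  99.5 ]
[635.49 233.41 192.31] [-1.57 -0.    0.1 ] 2.2
232 433 153.15 153.8846153846154 [597.83 168.21  99.5 ] [586.29 293.04  99.5 ]
```

```bash
python3 -m crank '[{"translation":[0,2,0],"spin":0,"gripper":0},{"translation":[0,2,0],"spin":0,"gripper":0},{"translation":[0,2,0],"spin":0,"gripper":0},{"translation":[0,0,0],"spin":0,"gripper":0},{"translation":[0,0,0],"spin":0,"gripper":0},{"translation":[0,0,0],"spin":0,"gripper":0}]'; python3 - <<'E'
from h import *
s=arm.state();im=viewer.camera('wrist');cv2.imwrite('pics/w4.png',im[:,:,::-1]);im=viewer.camera('side');cv2.imwrite('pics/s4.png',im[:,:,::-1]);print(s['position'],s['eef_rot'],s['t'])
crop('pics/s4.png',270,130,350,220,6,'pics/s4c.png')
E
```

```text
t: 2.85
position: [636.2, 233.2, 132.9]
eef_rot: [-1.57, -0.004, 0.095]
wrist_force: [-0.1, -0.3, 0.1]
width: 0.0
[636.22501488 233.22278901 132.88500379] [-1.5701866  -0.00399316  0.09485984] 2.85
```

View pics/w4.png

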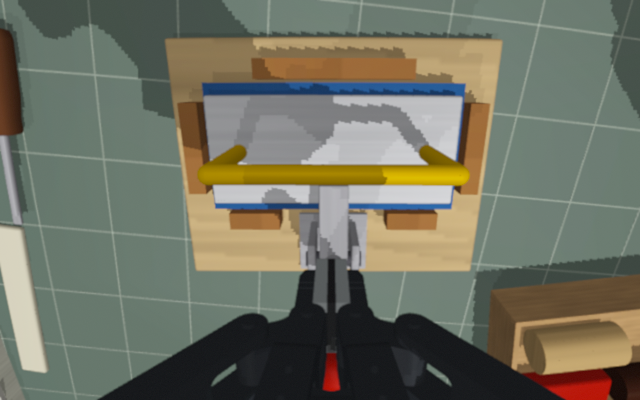

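View pics/s4c.png

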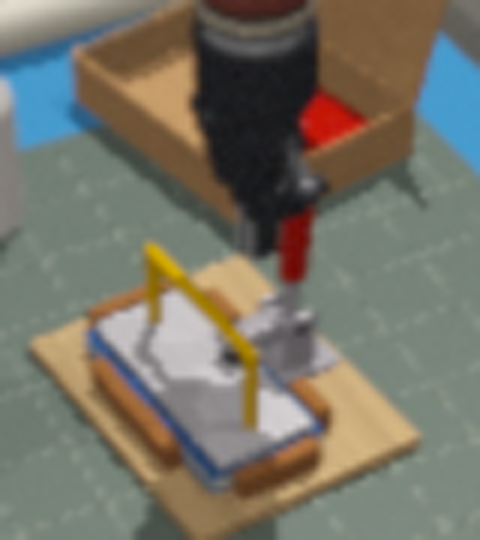

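```bash
python3 -m crank '[{"translation":[1.1,0,0],"spin":0,"gripper":0},{"translation":[1.2,0,0],"spin":0,"gripper":0},{"translation":[1,0.3,0],"spin":0,"gripper":0},{"translation":[1,0.3,0],"spin":0,"gripper":0},{"translation":[0.9,0.5,0],"spin":0,"gripper":0},{"translation":[0.8,0.5,0],"spin":0,"gripper":0},{"translation":[0.6,0.6,0],"spin":0,"gripper":0},{"translation":[0.5,0.7,0],"spin":0,"gripper":0},{"translation":[0.4,0.7,0],"spin":0,"gripper":0},{"translation":[0.3,0.8,0],"spin":0,"gripper":0},{"translation":[0.4,1,0],"spin":0,"gripper":0},{"translation":[0,0,0],"spin":0,"gripper":0},{"translation":[0,0,0],"spin":0,"gripper":0}]'; python3 - <<'E'
from h import *
s=arm.state();im=viewer.camera('wrist');cv2.imwrite('pics/w5.png',im[:,:,::-1]);im=viewer.camera('side');cv2.imwrite('pics/s5.png',im[:,:,::-1]);print(s['position'],s['eef_rot'],s['t'])
crop('pics/s5.png',270,130,350,220,6,'pics/s5c.png')
E
```

```text
t: 4.25
position: [716.0, 240.2, 75.5]
eef_rot: [-1.571, 0.001, 0.094]
wrist_force: [0.0, 0.0, -0.7]
width: 0.1
[716.01252206 240.21908882  75.46217968] [-1.57097527e+00  1.22920879e-03  9.44776599e-02] 4.25
```

View pics/w5.png

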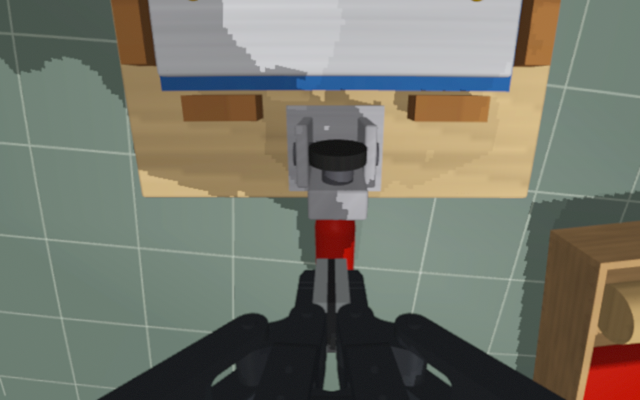

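View pics/s5c.png

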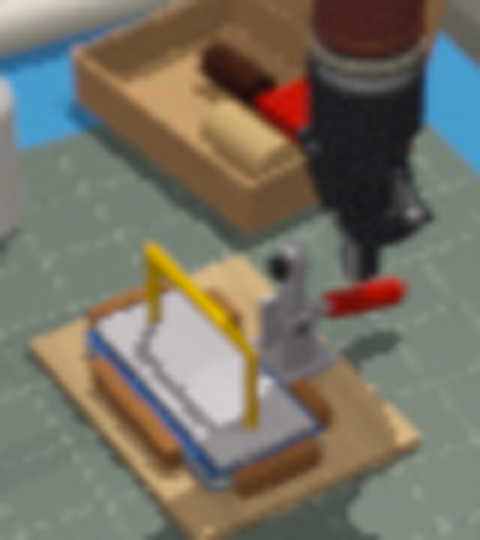

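Clamp looks fully open: in the side crop the arm is upright at (290,260) and the lever lies outward at (370,295). Now I'll rise and find out how the arm behaves at its reach limit. The hook needs a leaning gripper, and the rows only give shifts plus a spin.

```bash
python3 -m crank '[{"translation":[0,-4,0],"spin":0,"gripper":0},{"translation":[0,-5,0],"spin":0,"gripper":0},{"translation":[0,-5,0],"spin":0,"gripper":0},{"translation":[0,-5,0],"spin":0,"gripper":0},{"translation":[0,-5,0],"spin":0,"gripper":0},{"translation":[0,-5,0],"spin":0,"gripper":0},{"translation":[0,-5,0],"spin":0,"gripper":0},{"translation":[0,-5,0],"spin":0,"gripper":0},{"translation":[0,-5,0],"spin":0,"gripper":0},{"translation":[0,-5,0],"spin":0,"gripper":0}]'; python3 -c "
from h import *
s=arm.state();print(s['position'],s['eef_rot'],s['joint_pos'],s['t'])"
```

```text
t: 5.35
position: [715.5, 240.2, 569.8]
eef_rot: [-1.57, -0.002, 0.095]
wrist_force: [0.2, -0.2, 0.3]
width: 0.1
[715.51876661 240.20799915 569.81347227] [-1.57049778 -0.00225104  0.09459685] [ 2.31015628e-01  4.87508102e-01  6.85640108e-01 -1.12285776e-05
  1.96617372e+00 -1.43438222e+00] 5.35
```

```bash
python3 -m crank '[{"translation":[4.5,0,0.6],"spin":0,"gripper":0},{"translation":[4.5,0,0.6],"spin":0,"gripper":0},{"translation":[4.5,0,0.6],"spin":0,"gripper":0}]'; python3 -c "
from h import *
s=arm.state();print(s['position'],s['eef_rot'],s['joint_pos'],s['t'])"
```

```text
t: 5.65
position: [812.0, 259.0, 525.3]
eef_rot: [-1.567, -0.008, 0.095]
wrist_force: [0.9, 0.3, -3.6]
width: -0.1
[811.99316627 258.99640746 525.26824162] [-1.56686347 -0.00829025  0.09452661] [ 0.22559277  0.78233119  0.32576961  0.003133    2.02475679 -1.43836027] 5.65
```

```bash
python3 -m crank '[{"translation":[0,0,0],"spin":8.2,"gripper":0},{"translation":[0,0,0],"spin":8.2,"gripper":0},{"translation":[0,0,0],"spin":8.2,"gripper":0},{"translation":[0,0,0],"spin":8.2,"gripper":0},{"translation":[0,0,0],"spin":8.2,"gripper":0},{"translation":[0,0,0],"spin":8.2,"gripper":3},{"translation":[0,0,0],"spin":8.2,"gripper":5},{"translation":[0,0,0],"spin":8.2,"gripper":5},{"translation":[0,0,0],"spin":8.2,"gripper":5},{"translation":[0,0,0],"spin":8.2,"gripper":5},{"translation":[5,0,0],"spin":8,"gripper":5},{"translation":[5,0,0],"spin":0,"gripper":5},{"translation":[0,-2.8,4],"spin":0,"gripper":5},{"translation":[0,-2.8,4],"spin":0,"gripper":5},{"translation":[0,-2.8,4],"spin":0,"gripper":5},{"translation":[0,-2.8,4],"spin":0,"gripper":5},{"translation":[0,-2.8,4],"spin":0,"gripper":5}]'; python3 -c "
from h import *
s=arm.state();print(s['position'],s['eef_rot'],s['joint_pos'],s['t']);print(pose()[1])"
```

```text
t: 7.35
position: [851.0, 148.5, 588.0]
eef_rot: [-1.395, 0.019, -1.473]
wrist_force: [-0.5, 0.0, 0.2]
width: 49.8
[851.02336688 148.48987044 587.97213866] [-1.39523855  0.01904334 -1.47309095] [ 8.46519044e-02  7.23037049e-01  3.08193544e-01  2.25052166e-02
  1.93494448e+00 -1.51264888e-03] 7.35
[[ 0.09753231  0.17199535  0.98025764]
 [-0.99505017  0.0356979   0.09274058]
 [-0.01904219 -0.98445074  0.1746257 ]]
```

```bash
python3 -m crank '[{"translation":[0,-2.2,4.4],"spin":0,"gripper":5},{"translation":[0,-2,4.5],"spin":0,"gripper":5},{"translation":[0,-1.8,4.6],"spin":0,"gripper":5},{"translation":[0,-1.6,4.6],"spin":0,"gripper":5},{"translation":[0,-1.4,4.7],"spin":0,"gripper":5},{"translation":[0,-1.2,4.8],"spin":0,"gripper":5}]'; python3 -c "
from h import *
s=arm.state();print(s['position'],s['eef_rot'],s['joint_pos'],s['t']);print(pose()[1])"
```

```text
t: 7.95
position: [897.8, 135.6, 609.3]
eef_rot: [-1.215, 0.031, -1.472]
wrist_force: [-0.0, -0.2, 0.2]
width: 49.8
[897.81652381 135.60973312 609.25264994] [-1.21465339  0.03068909 -1.4720233 ] [ 0.05933672  0.71301124  0.30902273  0.04330516  1.76440253 -0.01795179] 7.95
[[ 0.09856606  0.34412643  0.93373537]
 [-0.99465733  0.06300103  0.08177813]
 [-0.03068428 -0.93680728  0.34849764]]
```

```bash
python3 -m crank '[{"translation":[0,-1,4.8],"spin":0,"gripper":5},{"translation":[0,-0.8,4.8],"spin":0,"gripper":5},{"translation":[0,-0.6,4.8],"spin":0,"gripper":5},{"translation":[0,-0.4,4.9],"spin":0,"gripper":5},{"translation":[0,0,0],"spin":0,"gripper":5},{"translation":[0,0,0],"spin":0,"gripper":5}]'; python3 -c "
from h import *
s=arm.state();print(s['position'],s['eef_rot'],s['joint_pos'],s['t']);print(pose()[1])"
```

```text
t: 8.55
position: [935.0, 131.1, 616.7]
eef_rot: [-1.094, 0.037, -1.47]
wrist_force: [-0.4, 0.4, -0.7]
width: 50.3
[934.99992642 131.08620642 616.70074064] [-1.09380133  0.03659793 -1.46954831] [ 0.04778886  0.72096898  0.30926344  0.05714404  1.63611434 -0.02701545] 8.55
[[ 0.10100743  0.45347496  0.88552694]
 [-0.9942126   0.07874385  0.07308021]
 [-0.03658976 -0.88778368  0.45880423]]
```

```bash
python3 -m crank '[{"translation":[-0.94,1.76,-4.45],"spin":0,"gripper":3},{"translation":[-0.94,1.76,-4.45],"spin":0,"gripper":3},{"translation":[-0.94,1.76,-4.45],"spin":0,"gripper":3},{"translation":[-0.94,1.76,-4.45],"spin":0,"gripper":3},{"translation":[-0.94,1.76,-4.45],"spin":0,"gripper":3},{"translation":[-0.94,1.76,-4.45],"spin":0,"gripper":3},{"translation":[-0.94,1.76,-4.45],"spin":0,"gripper":3},{"translation":[-0.94,1.76,-4.45],"spin":0,"gripper":3},{"translation":[-0.94,1.76,-4.45],"spin":0,"gripper":3},{"translation":[-0.94,1.76,-4.45],"spin":0,"gripper":3},{"translation":[-0.94,1.76,-4.45],"spin":0,"gripper":3},{"translation":[-0.9,1.76,-4.4],"spin":0,"gripper":3},{"translation":[0,0,0],"spin":0,"gripper":3},{"translation":[0,0,0],"spin":0,"gripper":3},{"translation":[0,0,0],"spin":0,"gripper":3}]'; python3 - <<'E'
from h import *
np.set_printoptions(precision=2,suppress=True)
for i in range(2):
    s=arm.state();P=pose();im=viewer.camera('wrist')
    print(P[0],np.array(s['eef_rot']),np.array(s['joint_pos']),s['width'],s['t'])
cv2.imwrite('pics/w6.png',im[:,:,::-1]);print(P[1])
im=viewer.camera('side');cv2.imwrite('pics/s6.png',im[:,:,::-1]);crop('pics/s6.png',250,110,370,220,6,'pics/s6c.png')
E
```

```text
t: 10.05
position: [566.3, 218.5, 209.3]
eef_rot: [-1.086, 0.038, -1.469]
wrist_force: [0.8, 0.2, -0.4]
width: 30.3
[566.31 218.52 209.28] [-1.09  0.04 -1.47] [ 0.28 -0.02  2.02 -0.08  0.66  0.23] 30.31265846867204 10.05
[566.97 218.5  210.01] [-1.09  0.04 -1.47] [ 0.27 -0.02  2.02 -0.08  0.66  0.23] 30.02555834739462 10.1
[[ 0.1   0.46  0.88]
 [-0.99  0.08  0.07]
 [-0.04 -0.88  0.47]]
```

View pics/w6.png

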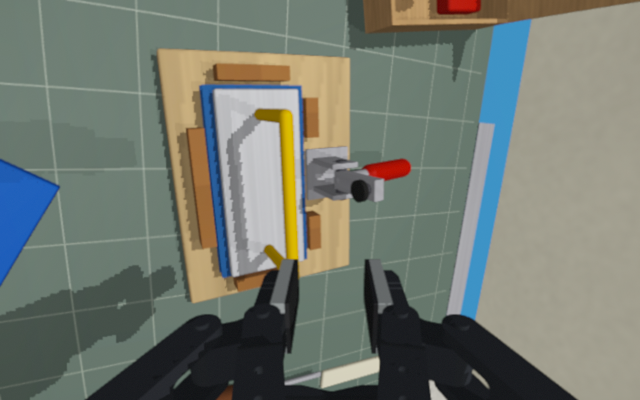

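View pics/s6c.png

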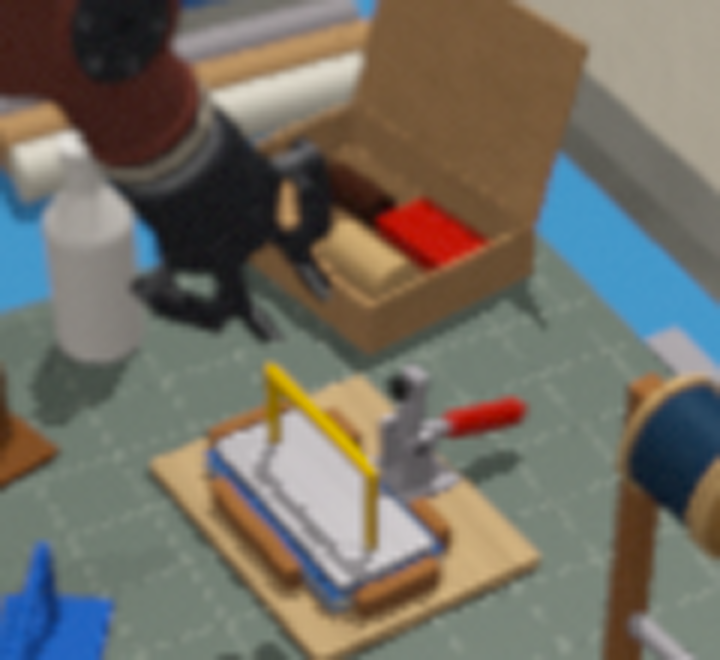

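```bash
python3 - <<'E'
from h import *
np.set_printoptions(precision=2,suppress=True)
P=pose();print(P[0])
im=cv2.imread('pics/w6.png');crop('pics/w6.png',200,90,400,280,4,'pics/w6c.png')
a=onz('wrist',(288,112),99.5,P);b=onz('wrist',(292,256),99.5,P);print(a,b,(a+b)/2,np.linalg.norm(a-b))
print('foot',onz('wrist',(358,189),100,P))
T=lambda u,v:((u+.5)/7-.5+210,(v+.5)/7-.5+150)
for c,t in [((288,112),(183,322)),((292,256),(455,302))]: print(tri(ray('wrist',c,P),ray('top',T(*t))))
g=P[1].T@(np.array([592.4,228.5,99.5])-P[0]);print('tool vec',g)
for m in [(a+b)/2]: print(P[1].T@(m-P[0]))
E
```

```text
[566.69 218.25 209.58]
[586.45 292.65  99.5 ] [594.23 190.48  99.5 ] [590.34 241.56  99.5 ] 102.46553856161029
foot [645.99 239.36 100.  ]
(array([588.22, 291.53,  92.57]), [1.4, 1.4])
(array([606.97, 169.95,  58.56]), [4.7, 4.7])
tool vec [ -3.45 110.   -27.8 ]
[-16.64 110.1  -28.67]
```

View pics/w6c.png

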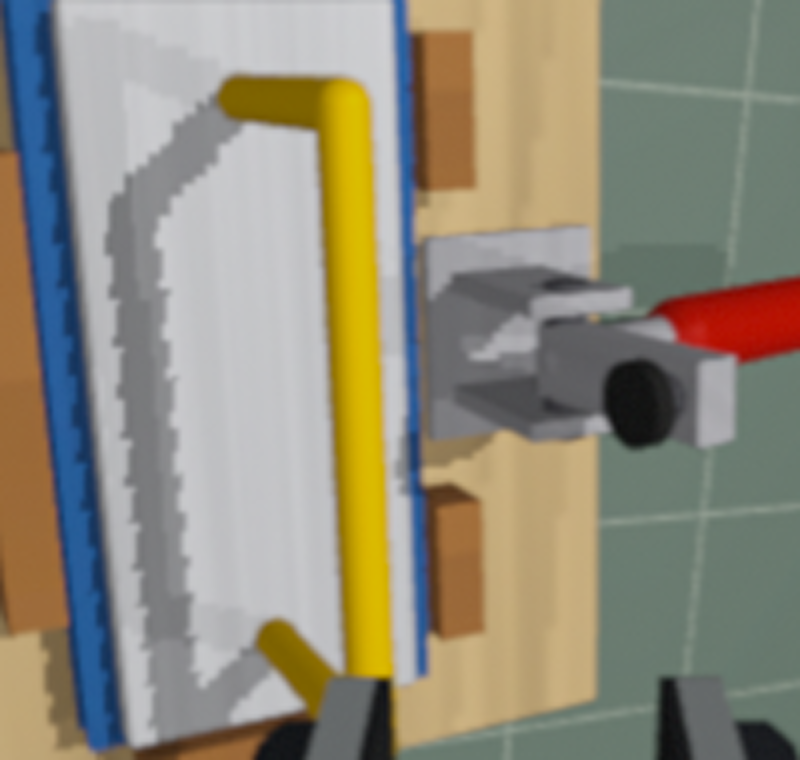

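```bash
python3 -m crank '[{"translation":[-0.2,0,-1.4],"spin":0,"gripper":3},{"translation":[-0.2,0,-1.4],"spin":0,"gripper":3},{"translation":[0,2.5,0],"spin":0,"gripper":3},{"translation":[0,2.5,0],"spin":0,"gripper":3},{"translation":[0,1.5,0],"spin":0,"gripper":3},{"translation":[0,0,0],"spin":0,"gripper":3},{"translation":[0,0,0],"spin":0,"gripper":3},{"translation":[0,0,0],"spin":0,"gripper":3}]'; python3 - <<'E'
from h import *
np.set_printoptions(precision=2,suppress=True)
P=pose();im=viewer.camera('wrist');cv2.imwrite('pics/w7.png',im[:,:,::-1]);print(P[0])
print(P[1].T@(np.array([592,229.5,99.5])-P[0]))
im=viewer.camera('side');cv2.imwrite('pics/s7.png',im[:,:,::-1]);crop('pics/s7.png',260,130,350,220,7,'pics/s7c.png')
print(arm.state()['position'])
E
```

```text
t: 11.0
position: [568.0, 225.2, 136.4]
eef_rot: [-1.091, 0.037, -1.469]
wrist_force: [0.8, 0.2, -1.1]
width: 29.8
[567.97 225.17 136.43]
[-0.5  44.04  4.54]
[568.35 225.21 136.87]
```

View pics/w7.png

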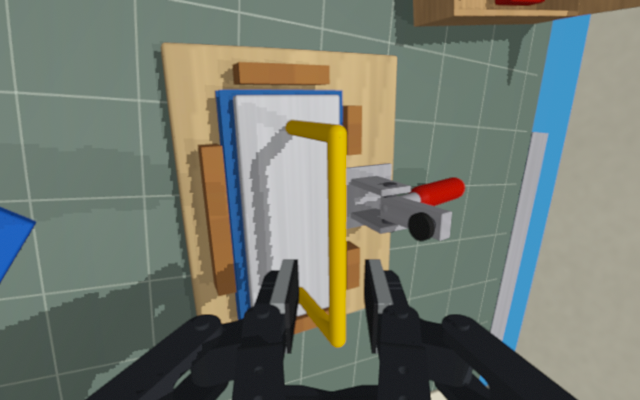

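View pics/s7c.png

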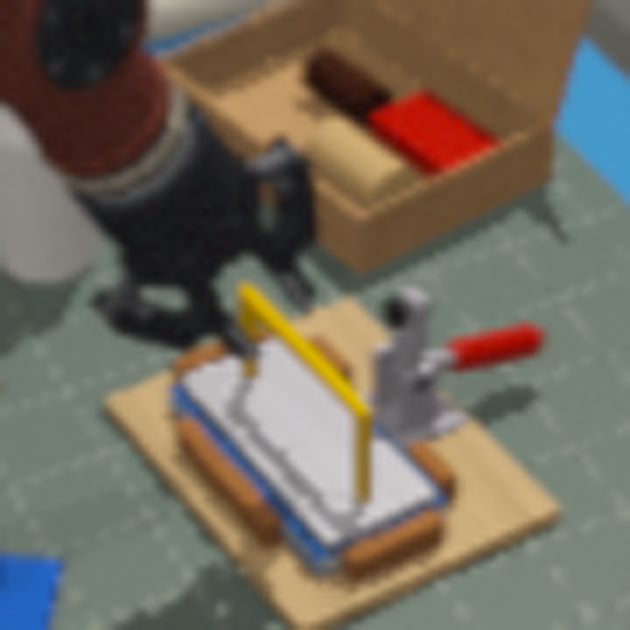

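```bash
python3 -m crank '[{"translation":[0,2,0.2],"spin":0,"gripper":3},{"translation":[0,1.9,0.2],"spin":0,"gripper":3},{"translation":[0,0,0],"spin":0,"gripper":3},{"translation":[0,0,0],"spin":0,"gripper":3},{"translation":[0,0,0],"spin":0,"gripper":3}]'; python3 - <<'E'
from h import *
np.set_printoptions(precision=2,suppress=True)
P=pose();im=viewer.camera('wrist');cv2.imwrite('pics/w8.png',im[:,:,::-1]);print(P[0])
print(P[1].T@(np.array([592,229.5,99.5])-P[0]))
im=viewer.camera('side');cv2.imwrite('pics/s8.png',im[:,:,::-1]);crop('pics/s8.png',260,130,350,220,7,'pics/s8c.png')
E
```

```text
t: 11.6
position: [589.6, 228.5, 104.0]
eef_rot: [-1.091, 0.037, -1.469]
wrist_force: [-0.2, 0.3, -0.1]
width: 30.0
[589.57 228.49 103.99]
[-0.59  5.17  0.15]
```

View pics/w8.png

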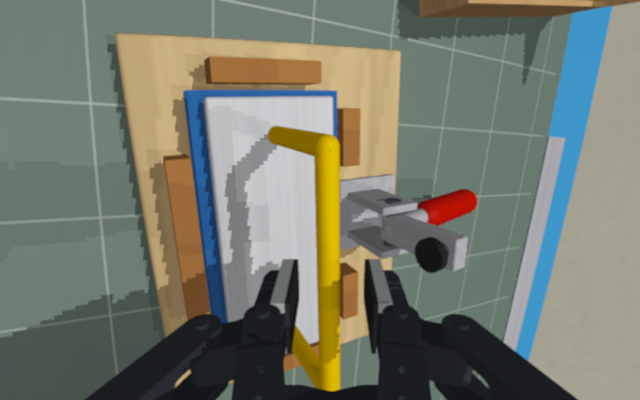

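View pics/s8c.png

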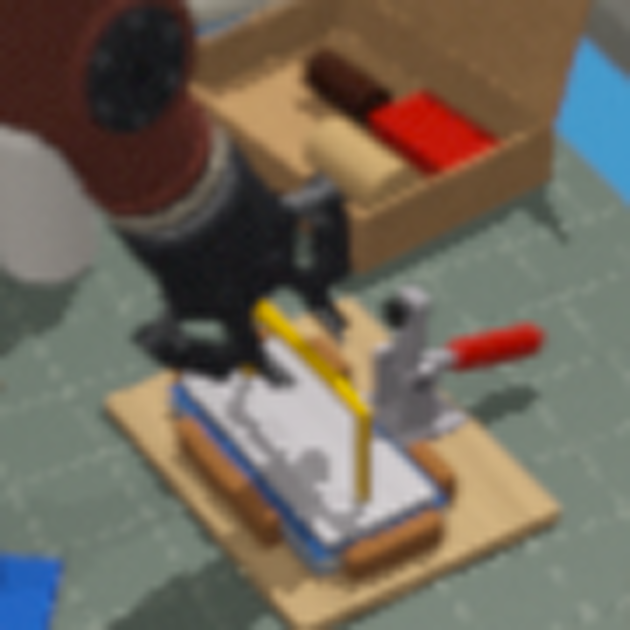

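```bash
python3 - <<'E'
from h import *
np.set_printoptions(precision=2,suppress=True)
P=pose()
for c1,c2 in [((327,145),(329,382)),((327,147),(329,378))]:
    o,d1=ray('wrist',c1,P);_,d2=ray('wrist',c2,P);b=np.array([-.0925,.9957,0])*120
    x,r,_,_=np.linalg.lstsq(np.c_[d1,-d2],b,rcond=None);p1=o+x[0]*d1;p2=o+x[1]*d2;m=(p1+p2)/2
    print(p1,p2,m,r,P[1].T@(m-P[0]))
E
```

```text
[590.89 290.39  88.01] [601.62 170.87  87.83] [596.26 230.63  87.92] [0.17] [-0.79 17.51 -1.47]
[592.86 289.23  84.31] [603.62 169.72  84.13] [598.24 229.48  84.22] [0.15] [ 0.69 21.61 -1.51]
```

```bash
python3 - <<'E'
from h import *
np.set_printoptions(precision=1,suppress=True)
P=pose();b=np.array([-.0925,.9957,0])
for z in (99.5,94,88):
    m=np.array([592,229.5,z]); print(z,proj('wrist',m+60*b,P),proj('wrist',m-60*b,P), proj('wrist',m+65*b,P),'plate top corners',[proj('wrist',m+[0,0,-60]+s*80*b+q*35*np.array([.9957,.0925,0]),P) for s,q in [(1,1),(1,-1)]])
    S=lambda X:7*(proj('side',X)-[260,130]); print('  side',S(m+60*b),S(m-60*b))
crop('pics/w8.png',260,110,400,210,5,'pics/w8c.png');crop('pics/w8.png',260,330,400,400,5,'pics/w8d.png')
E
```

```text
99.5 [330.1 150.9] [332.4 402.6] [329.9 137.4] plate top corners [array([336.2,  97.4]), array([203.6,  98.3])]
  side [240.9 284.4] [356.9 405.4]
94 [323.6 149.2] [327.2 394.6] [323.4 136.2] plate top corners [array([331.6,  97.5]), array([201.9,  98.5])]
  side [241.2 292. ] [356.9 413.1]
88 [317.  147.5] [321.9 386.3] [316.7 135. ] plate top corners [array([326.8,  97.6]), array([200.2,  98.7])]
  side [241.6 300.3] [357.  421.4]
```

View pics/w8c.png

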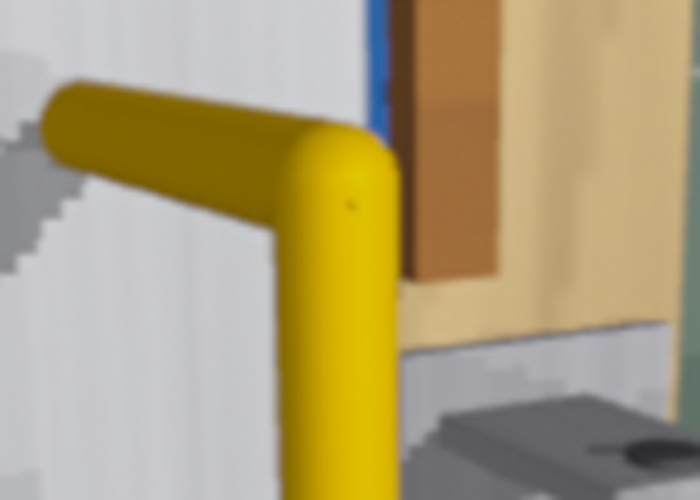

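View pics/w8d.png

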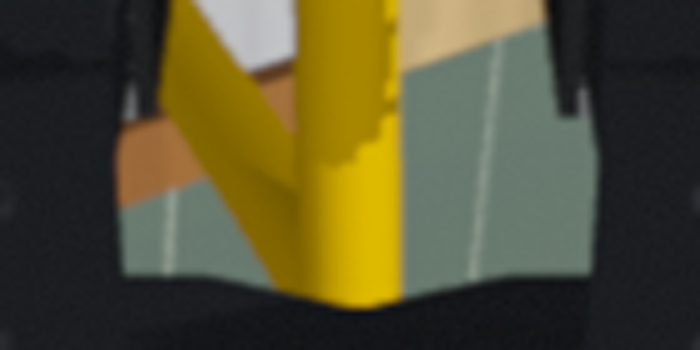

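```bash
python3 - <<'E'
from h import *
np.set_printoptions(precision=1,suppress=True)
P=pose();b=np.array([-.0925,.9957,0])
c=viewer.get_calibration('wrist');T=np.array(c['tool_from_camera'])
Rw=P[1]@T[:3,:3];o=P[1]@T[:3,3]+P[0]
for z in (103,99.5,94,88):
  m=np.array([592,229.5,z])
  for s,t in [(40,'far'),(0,'mid'),(-50,'near')]:
    X=m+s*b; q=Rw.T@(X-o); v=X-o; perp=np.linalg.norm(np.cross(v,b)); print(z,t,'depth',q[2],'width px',349*10/ q[2], proj('wrist',X,P))
im=cv2.imread('pics/w8.png');hsv=cv2.cvtColor(im,cv2.COLOR_BGR2HSV);m=cv2.inRange(hsv,(20,150,60),(33,255,255))
for v in (180,220,240,340,370,380): xs=np.nonzero(m[v,300:360])[0]+300; print(v,xs.min(),xs.max())
E
```

```text
103 far depth 133.547453314468 width px 26.133032966057375 [334.7 204.3]
103 mid depth 144.998500660313 width px 24.069214399506098 [335.3 296.4]
103 near depth 159.31230984261921 width px 21.906656199057604 [335.8 391.3]
99.5 far depth 136.5277174544865 width px 25.56257487541636 [330.5 202.1]
99.5 mid depth 147.97876480033148 width px 23.584465005563978 [331.4 292.5]
99.5 near depth 162.29257398263772 width px 21.504372716236325 [332.2 386.1]
94 far depth 141.21098967451556 width px 24.714790315146715 [324.3 198.8]
94 mid depth 152.66203702036057 width px 22.86095527164057 [325.6 286.7]
94 near depth 166.9758462026668 width px 20.90122661072797 [327.  378.4]
88 far depth 146.32001391454727 width px 23.851829333738333 [317.9 195.4]
88 mid depth 157.7710612603923 width px 22.120659974771613 [319.7 280.8]
88 near depth 172.0848704426985 width px 20.280690516381647 [321.5 370.4]
180 316 339
220 317 339
240 318 339
340 300 339
370 305 339
380 311 339
```

```bash
python3 -m crank '[{"translation":[0,0.2,0],"spin":0,"gripper":0},{"translation":[0,0,0],"spin":0,"gripper":0},{"translation":[0,0,0],"spin":0,"gripper":0},{"translation":[0,0,0],"spin":0,"gripper":0},{"translation":[0,0,0],"spin":0,"gripper":0},{"translation":[0,0,0],"spin":0,"gripper":0}]' 70; python3 - <<'E'
from h import *
np.set_printoptions(precision=2,suppress=True)
s=arm.state();P=pose();im=viewer.camera('wrist');cv2.imwrite('pics/w9.png',im[:,:,::-1]);print(P[0],s['eef_rot'],s['width'],s['ft_torque']);print(P[1])
E
```

```text
t: 12.3
position: [590.3, 228.6, 101.6]
eef_rot: [-1.092, 0.037, -1.469]
wrist_force: [-3.8, -0.6, 4.8]
width: 7.3
[590.26 228.61 101.57] [-1.09  0.04 -1.47] 7.33793691289128 [-0.08  0.45  0.07]
[[ 0.1   0.45  0.88]
 [-0.99  0.08  0.07]
 [-0.04 -0.89  0.46]]
```

View pics/w9.png

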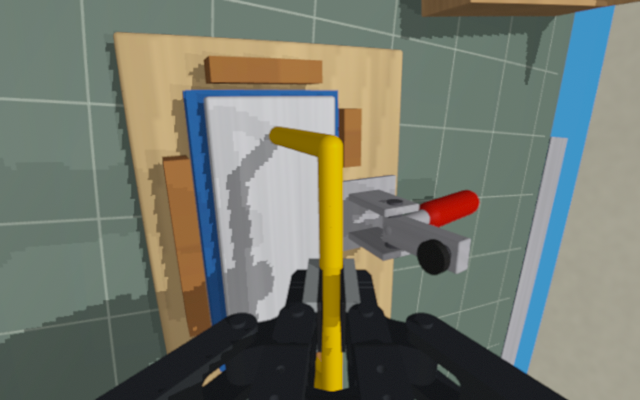

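```bash
python3 -m crank '[{"translation":[-0.04,-0.9,0.46],"spin":0,"gripper":0},{"translation":[-0.08,-1.8,0.92],"spin":0,"gripper":0},{"translation":[-0.1,-2.2,1.15],"spin":0,"gripper":0},{"translation":[-0.1,-2.2,1.15],"spin":0,"gripper":0},{"translation":[-0.1,-2.2,1.15],"spin":0,"gripper":0},{"translation":[-0.1,-2.2,1.15],"spin":0,"gripper":0},{"translation":[-0.1,-2.2,1.15],"spin":0,"gripper":0},{"translation":[0,0,0],"spin":0,"gripper":0},{"translation":[0,0,0],"spin":0,"gripper":0}]'; python3 - <<'E'
from h import *
np.set_printoptions(precision=2,suppress=True)
s=arm.state();P=pose();im=viewer.camera('wrist');cv2.imwrite('pics/w10.png',im[:,:,::-1]);print(P[0],s['eef_rot'],s['width'],s['ft_torque'],s['joint_pos'])
im=viewer.camera('side');cv2.imwrite('pics/s10.png',im[:,:,::-1]);crop('pics/s10.png',230,90,370,220,5,'pics/s10c.png')
E
```

```text
t: 13.25
position: [589.9, 228.8, 255.0]
eef_rot: [-1.094, 0.037, -1.47]
wrist_force: [-1.2, -0.1, -3.4]
width: 7.1
[589.9  228.83 254.96] [-1.09  0.04 -1.47] 7.065718153380493 [-0.12  0.45  0.02] [ 0.28 -0.02  1.92 -0.07  0.76  0.23]
```

View pics/w10.png

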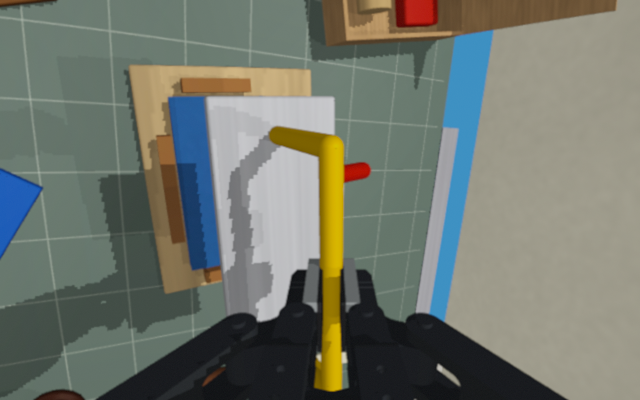

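View pics/s10c.png

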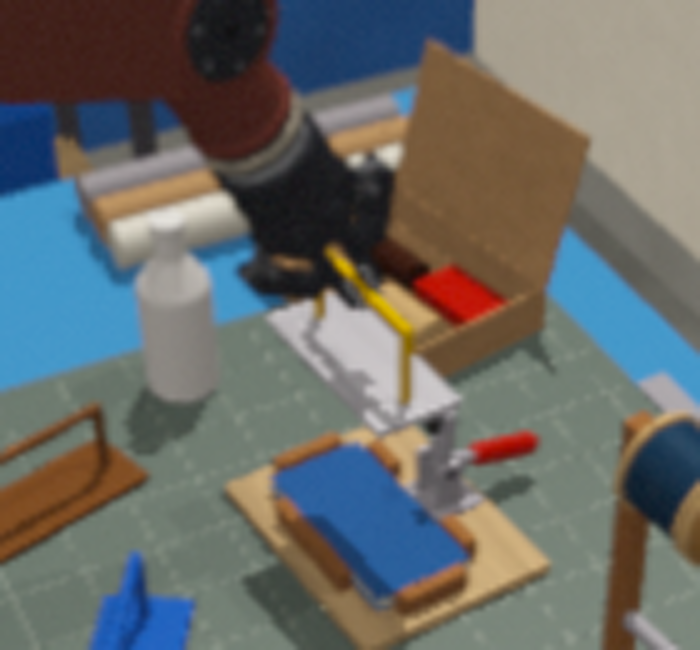

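```bash
python3 -m crank '[{"translation":[1.5,-0.24,-0.34],"spin":0,"gripper":0},{"translation":[3,-0.47,-0.68],"spin":0,"gripper":0},{"translation":[4.45,-0.7,-1],"spin":0,"gripper":0},{"translation":[4.45,-0.7,-1],"spin":0,"gripper":0},{"translation":[4.45,-0.7,-1],"spin":0,"gripper":0},{"translation":[4.45,-0.7,-1],"spin":0,"gripper":0},{"translation":[4.45,-0.7,-1],"spin":0,"gripper":0},{"translation":[4.45,-0.7,-1],"spin":0,"gripper":0},{"translation":[4.45,-0.7,-1],"spin":0,"gripper":0},{"translation":[4.45,-0.7,-1],"spin":0,"gripper":0},{"translation":[3,-0.47,-0.68],"spin":0,"gripper":0},{"translation":[1.5,-0.24,-0.34],"spin":0,"gripper":0},{"translation":[0,0,0],"spin":0,"gripper":0},{"translation":[0,0,0],"spin":0,"gripper":0},{"translation":[0,0,0],"spin":0,"gripper":0},{"translation":[0,0,0],"spin":0,"gripper":0}]'; python3 - <<'E'
from h import *
np.set_printoptions(precision=3,suppress=True)
s=arm.state();P=pose();im=viewer.camera('wrist');cv2.imwrite('pics/w11.png',im[:,:,::-1]);print(P[0],s['eef_rot'],s['width'],s['ft_torque'],s['joint_pos']);print(P[1])
im=viewer.camera('side');cv2.imwrite('pics/s11.png',im[:,:,::-1]);crop('pics/s11.png',300,130,440,300,4.5,'pics/s11c.png')
im=viewer.camera('top');cv2.imwrite('pics/t11.png',im[:,:,::-1]);crop('pics/t11.png',335,140,455,230,6,'pics/t11c.png')
E
```

```text
t: 14.95
position: [514.7, -225.9, 254.7]
eef_rot: [-1.093, 0.038, -1.468]
wrist_force: [0.2, 0.7, -2.9]
width: 7.1
[ 514.695 -225.895  254.683] [-1.093  0.038 -1.468] 7.081800145162021 [-0.095  0.425 -0.005] [-0.727 -0.122  2.02   0.45   0.981 -1.024]
[[ 0.103  0.454  0.885]
 [-0.994  0.08   0.074]
 [-0.038 -0.887  0.459]]
```

View pics/w11.png

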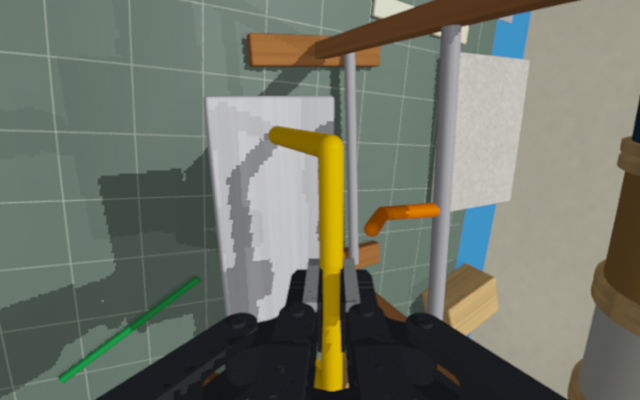

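View pics/s11c.png

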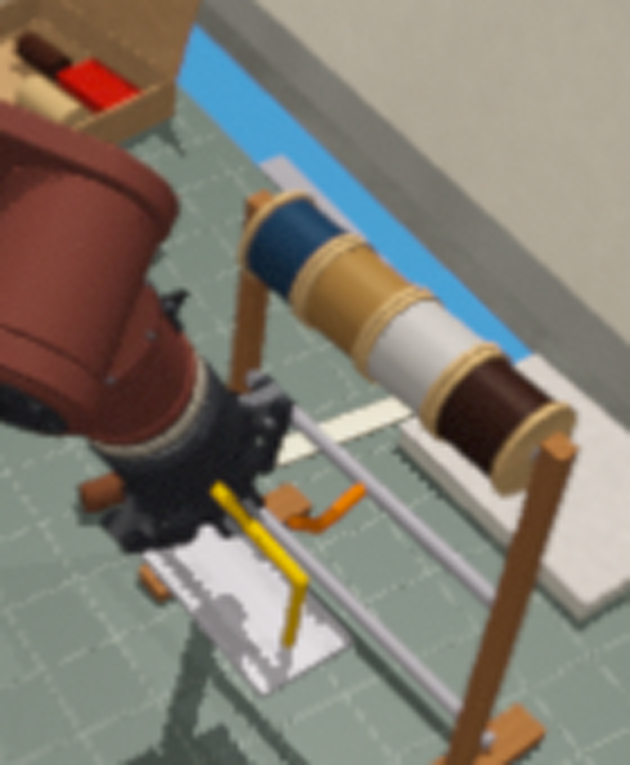

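View pics/t11c.png

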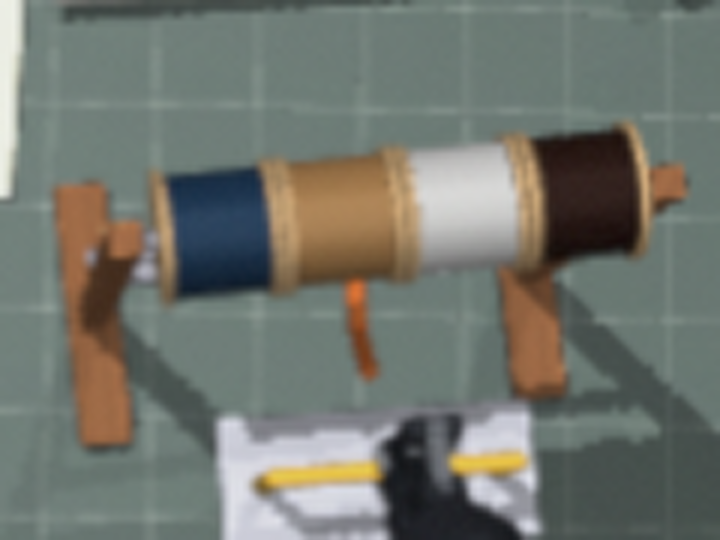

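```bash
python3 - <<'E'
from h import *
crop('pics/w11.png',340,185,460,255,6,'pics/w11c.png');crop('pics/s11.png',350,220,400,260,12,'pics/s11d.png')
E
```

```text
(no output)
```

View pics/w11c.png

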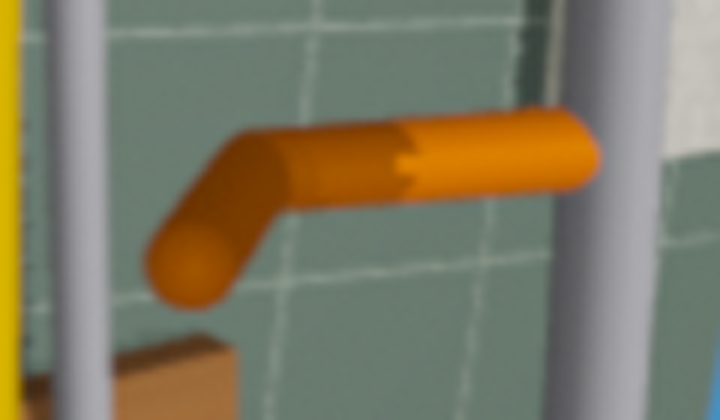

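View pics/s11d.png

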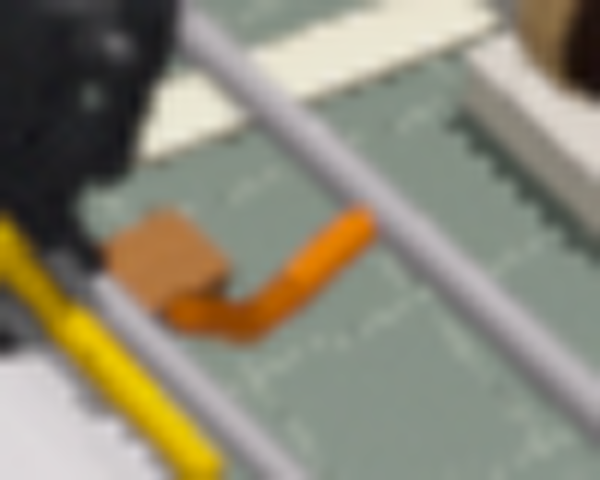

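```bash
python3 - <<'E'
from h import *
np.set_printoptions(precision=1,suppress=True)
P=pose();print(P[0])
W=lambda u,v:((u+.5)/6-.5+340,(v+.5)/6-.5+185)
S=lambda u,v:((u+.5)/12-.5+350,(v+.5)/12-.5+220)
T=lambda u,v:((u+.5)/6-.5+335,(v+.5)/6-.5+140)
w,s,t=W(195,258),S(182,310),T(369,371)
print('tip',tri(ray('wrist',w,P),ray('side',s),ray('top',t)),tri(ray('wrist',w,P),ray('side',s)),onz('wrist',w,200,P),onz('side',s,200),onz('top',t,200))
w,s=W(265,170),S(245,320)
print('seat',tri(ray('wrist',w,P),ray('side',s)),onz('wrist',w,180,P),onz('side',s,180))
w,s=W(615,150),S(385,200)
print('xbar',tri(ray('wrist',w,P),ray('side',s)),onz('wrist',w,195,P),onz('side',s,195))
# bar tilt etc: bar far end
p=onz('wrist',(330,145),247,P);print('bar far corner',p)
for u in [(262,482),(525,462)]: print('bar end top',onz('top',T(*u),248))
# crossbar yaw from wrist (two points)
a=onz('wrist',(452,40),195,P);b=onz('wrist',(436,310),195,P);print('xbar yaw',np.arctan2(-(a-b)[0],(a-b)[1]),a,b)
E
```

```text
[ 514.9 -226.4  255.3]
tip (array([ 570. , -216.5,  201.7]), [0.1, 0.8, 0.8]) (array([ 569.4, -216.3,  202. ]), [0.3, 0.3]) [ 571.2 -217.1  200. ] [ 570.2 -215.1  200. ] [ 570.7 -217.3  200. ]
seat (array([ 591.4, -213.8,  182.9]), [0.4, 0.4]) [ 594.1 -214.7  180. ] [ 592.6 -212.2  180. ]
xbar (array([ 632.1, -209.4,  197.9]), [1.3, 1.3]) [ 633.4 -210.5  195. ] [ 635.3 -206.6  195. ]
bar far corner [ 513.4 -163.8  247. ]
bar end top [ 511.4 -159.   248. ]
bar end top [ 523.9 -287.3  248. ]
xbar yaw 0.1269635022776853 [ 619.9 -101.1  195. ] [ 644.3 -292.4  195. ]
```

```bash
python3 -m crank '[{"translation":[0.05,1.2,-0.62],"spin":-0.8,"gripper":0},{"translation":[0.05,1.2,-0.62],"spin":-0.8,"gripper":0},{"translation":[0,0,0],"spin":0,"gripper":0},{"translation":[0,0,0],"spin":0,"gripper":0},{"translation":[0,0,0],"spin":0,"gripper":0}]'; cat > q.py <<'E'
from h import *
np.set_printoptions(precision=2,suppress=True)
s=arm.state();P=pose();print('t',s['t'],P[0],'F',np.array(s['wrist_force']),'w',s['width']);print(P[1])
seat=np.array([593,-214,180.]);c,n=np.cos(.125),np.sin(.125);X=np.array([c,n,0]);Y=np.array([-n,c,0]);Z=np.array([0,0,1.])
bar=P[0]+P[1]@np.array([-2.5,7,0.3]);d=bar-seat;print('bar rack',d@X,d@Y,d[2])
print('per mm tool: rackx',P[1].T@X,'up',P[1].T@Z,'racky',P[1].T@Y)
E
python3 q.py
```

```text
t: 15.6
position: [515.0, -227.5, 228.4]
eef_rot: [-1.091, 0.024, -1.445]
wrist_force: [0.4, -0.5, -3.2]
width: 7.6
t 15.6 [ 514.96 -227.5   228.38] F [ 0.45 -0.5  -3.23] w 7.571870666967095
[[ 0.13  0.45  0.88]
 [-0.99  0.08  0.1 ]
 [-0.02 -0.89  0.46]]
bar rack -75.61943714694559 -1.0212862320209486 42.366883845206075
per mm tool: rackx [0.   0.46 0.89] up [-0.02 -0.89  0.46] racky [-1.    0.02 -0.01]
```

```bash
python3 -m crank '[{"translation":[-0.02,0.49,0.94],"spin":0,"gripper":0},{"translation":[-0.02,0.49,0.94],"spin":0,"gripper":0},{"translation":[-0.02,0.49,0.94],"spin":0,"gripper":0},{"translation":[-0.02,0.49,0.94],"spin":0,"gripper":0},{"translation":[-0.02,0.49,0.94],"spin":0,"gripper":0},{"translation":[0,0,0],"spin":0,"gripper":0},{"translation":[0,0,0],"spin":0,"gripper":0},{"translation":[0,0,0],"spin":0,"gripper":0}]'; cat > look.py <<'E'
import sys
from h import *
k=sys.argv[1]
im=viewer.camera('wrist');cv2.imwrite(f'pics/w{k}.png',im[:,:,::-1])
im=viewer.camera('side');cv2.imwrite(f'pics/s{k}.png',im[:,:,::-1]);crop(f'pics/s{k}.png',325,190,425,280,7,f'pics/s{k}c.png')
E
python3 q.py; python3 look.py 12
```

```text
t: 16.4
position: [566.9, -219.5, 227.9]
eef_rot: [-1.092, 0.024, -1.445]
wrist_force: [-0.5, -0.2, -2.7]
width: 6.8
t 16.4 [ 566.95 -219.53  227.89] F [-0.52 -0.22 -2.69] w 6.778158860071802
[[ 0.13  0.45  0.88]
 [-0.99  0.08  0.1 ]
 [-0.02 -0.89  0.46]]
bar rack -23.053863230370762 0.41352258762507105 41.87742505289984
per mm tool: rackx [0.   0.46 0.89] up [-0.02 -0.89  0.46] racky [-1.    0.02 -0.01]
```

View pics/w12.png

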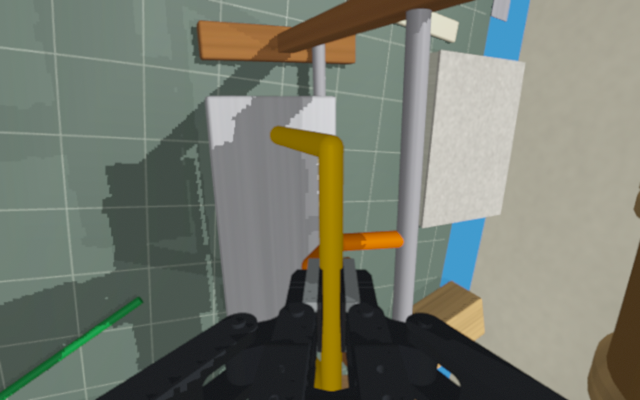

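View pics/s12c.png

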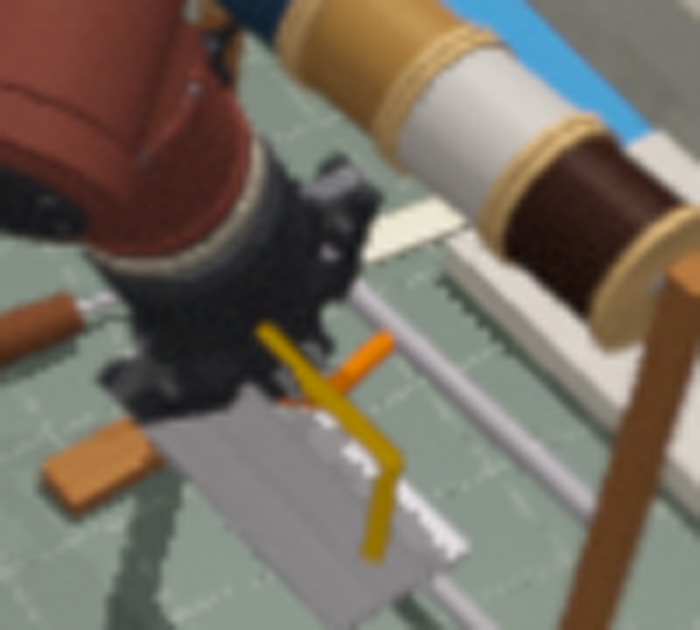

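```bash
python3 - <<'E'
from h import *
np.set_printoptions(precision=0,suppress=True)
for p in [(422,233),(447,268),(325,247),(326,214)]: print(p,onz('top',p,3))
E
python3 q.py
```

```text
(422, 233) [ 481. -335.    3.]
(447, 268) [ 363. -422.    3.]
(325, 247) [426.  -4.   3.]
(326, 214) [539.  -5.   3.]
t 16.5 [ 566.88 -219.7   228.06] F [-0.88  0.36 -3.2 ] w 7.266231782415171
[[ 0.13  0.45  0.88]
 [-0.99  0.08  0.1 ]
 [-0.02 -0.89  0.46]]
bar rack -23.142265979557703 0.24662329429503058 42.04309021959307
per mm tool: rackx [0.   0.46 0.89] up [-0.02 -0.89  0.46] racky [-1.    0.02 -0.01]
```

```bash
python3 -m crank '[{"translation":[-0.2,-0.53,-1.02],"spin":0,"gripper":0},{"translation":[-0.2,-0.53,-1.02],"spin":0,"gripper":0},{"translation":[-0.2,-0.53,-1.02],"spin":0,"gripper":0},{"translation":[-0.2,-0.53,-1.02],"spin":0,"gripper":0},{"translation":[-0.2,-0.53,-1.02],"spin":0,"gripper":0},{"translation":[0.03,1.1,-0.57],"spin":0,"gripper":0},{"translation":[0.05,2.2,-1.14],"spin":0,"gripper":0},{"translation":[0.05,2.2,-1.14],"spin":0,"gripper":0},{"translation":[0.05,2.2,-1.14],"spin":0,"gripper":0},{"translation":[0.05,2.2,-1.14],"spin":0,"gripper":0},{"translation":[0.05,2.2,-1.14],"spin":0,"gripper":0},{"translation":[0,0,0],"spin":0,"gripper":0},{"translation":[0,0,0],"spin":0,"gripper":0},{"translation":[0,0,0],"spin":0,"gripper":0}]'; python3 q.py
```

```text
t: 17.9
position: [510.2, -217.5, 93.8]
eef_rot: [-1.09, 0.022, -1.445]
wrist_force: [0.1, -0.4, -3.1]
width: 7.3
t 17.9 [ 510.16 -217.51   93.77] F [ 0.09 -0.4  -3.15] w 7.338040002201784
[[ 0.13  0.46  0.88]
 [-0.99  0.08  0.1 ]
 [-0.02 -0.89  0.46]]
bar rack -79.12369325139127 9.47290677028564 -92.24513005710516
per mm tool: rackx [0.   0.46 0.89] up [-0.02 -0.89  0.46] racky [-1.    0.02 -0.01]
```

```bash
python3 -m crank '[{"translation":[0,0.53,-0.28],"spin":0,"gripper":0},{"translation":[0,0.53,-0.28],"spin":0,"gripper":0},{"translation":[0,0.36,-0.18],"spin":0,"gripper":0},{"translation":[0,0,0],"spin":0,"gripper":0},{"translation":[0,0,0],"spin":0,"gripper":0}]'; python3 -m crank '[{"translation":[0,0.18,-0.09],"spin":0,"gripper":0},{"translation":[0,0.18,-0.09],"spin":0,"gripper":0},{"translation":[0,0,0],"spin":0,"gripper":0}]'
```

```text
t: 18.4
position: [508.9, -216.0, 76.0]
eef_rot: [-1.092, 0.024, -1.445]
wrist_force: [-0.3, 0.3, -3.5]
width: 6.8
t: 18.7
position: [510.9, -216.8, 75.4]
eef_rot: [-1.087, 0.023, -1.444]
wrist_force: [-6.6, 2.8, 14.7]
width: 7.4
```

```bash
python3 -m crank '[{"translation":[0,-0.14,0.07],"spin":0,"gripper":0},{"translation":[0,0,0],"spin":0,"gripper":3},{"translation":[0,0,0],"spin":0,"gripper":3},{"translation":[0,0,0],"spin":0,"gripper":3},{"translation":[0,0,0],"spin":0,"gripper":3}]'; python3 q.py; python3 look.py 13
```

```text
t: 19.2
position: [509.0, -216.1, 73.6]
eef_rot: [-1.092, 0.024, -1.445]
wrist_force: [-0.7, 0.0, 0.6]
width: 30.0
t 19.2 [ 509.01 -216.07   73.55] F [-0.69  0.03  0.57] w 30.02117185367534
[[ 0.13  0.45  0.88]
 [-0.99  0.08  0.1 ]
 [-0.02 -0.89  0.46]]
bar rack -80.09951361116997 11.063321557651385 -112.45880655490183
per mm tool: rackx [0.   0.46 0.89] up [-0.02 -0.89  0.46] racky [-1.    0.02 -0.01]
```

View pics/w13.png

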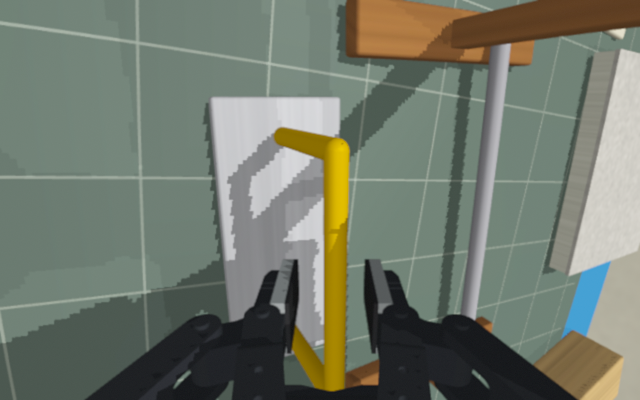

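View pics/s13c.png

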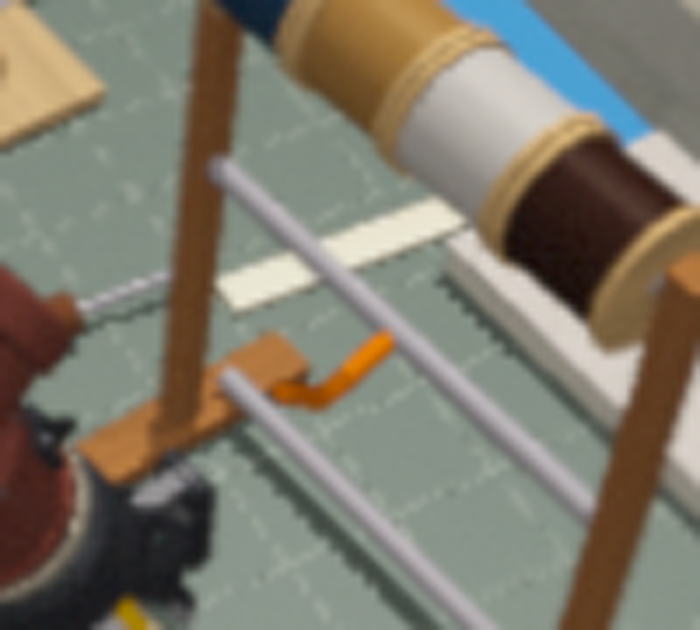

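```bash
python3 -m crank '[{"translation":[1.2,-0.02,0.04],"spin":0,"gripper":3},{"translation":[1.2,-0.02,0.04],"spin":0,"gripper":3},{"translation":[1.2,-0.02,0.04],"spin":0,"gripper":3},{"translation":[0,0,0],"spin":0,"gripper":3},{"translation":[0,0,0],"spin":0,"gripper":3}]'; python3 q.py; python3 look.py 14
```

```text
t: 19.8
position: [514.4, -252.5, 73.9]
eef_rot: [-1.092, 0.024, -1.446]
wrist_force: [-0.9, -0.4, 0.0]
width: 30.0
t 19.8 [ 514.39 -252.47   73.95] F [-0.87 -0.41  0.03] w 30.00189462188761
[[ 0.12  0.45  0.88]
 [-0.99  0.08  0.1 ]
 [-0.02 -0.89  0.46]]
bar rack -79.29837756229682 -25.726085786440574 -112.06212607727322
per mm tool: rackx [0.   0.46 0.89] up [-0.02 -0.89  0.46] racky [-1.    0.02 -0.01]
```

View pics/w14.png

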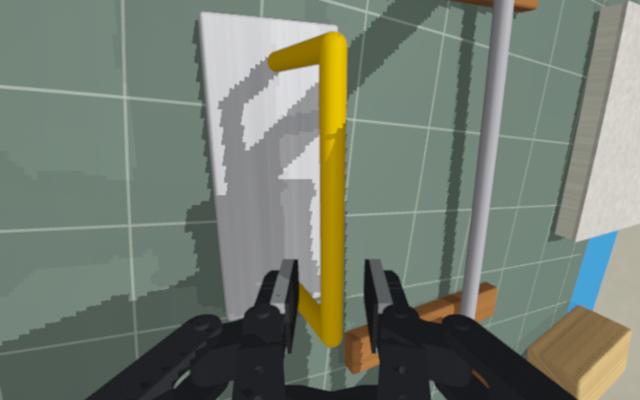

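```bash
python3 - <<'E'
from h import *
np.set_printoptions(precision=1,suppress=True)
P=pose()
n=onz('wrist',(333,337),68,P);f=onz('wrist',(333,45),68,P)
print(n,f,np.linalg.norm(n-f),'tool',P[1].T@(n-P[0]),P[1].T@(f-P[0]))
E
python3 -m crank '[{"translation":[0,0,0.1],"spin":0,"gripper":0},{"translation":[0,0,0],"spin":0,"gripper":0},{"translation":[0,0,0],"spin":0,"gripper":0},{"translation":[0,0,0],"spin":0,"gripper":0},{"translation":[0,0,0],"spin":0,"gripper":0},{"translation":[0,0,0],"spin":0,"gripper":0}]' 110
```

```text
[ 520.5 -274.    68. ] [ 506.5 -154.1   68. ] 120.70237395431141 tool [23.3  6.1  0.8] [-97.3   9.3   0.5]
t: 20.5
position: [515.1, -251.2, 74.3]
eef_rot: [-1.092, 0.025, -1.444]
wrist_force: [-0.9, 1.0, 1.4]
width: 6.2
```

```bash
sed -i 's/\[-2.5,7,0.3\]/[-37,7.3,0.2]/' q.py; python3 -m crank '[{"translation":[0,-0.9,0.46],"spin":0,"gripper":0},{"translation":[0,-1.8,0.92],"spin":0,"gripper":0},{"translation":[0.1,-2.2,1.14],"spin":0,"gripper":0},{"translation":[0.1,-2.2,1.14],"spin":0,"gripper":0},{"translation":[0.1,-2.2,1.14],"spin":0,"gripper":0},{"translation":[0.1,-2.2,1.14],"spin":0,"gripper":0},{"translation":[0.1,-2.2,1.14],"spin":0,"gripper":0},{"translation":[0,0,0],"spin":0,"gripper":0},{"translation":[0,0,0],"spin":0,"gripper":0},{"translation":[0,0,0],"spin":0,"gripper":0}]'; python3 q.py;python3 look.py 15
```

```text
t: 21.5
position: [514.7, -259.2, 226.0]
eef_rot: [-1.095, 0.027, -1.444]
wrist_force: [-0.5, 0.4, -3.5]
width: 5.7
t 21.5 [ 514.73 -259.19  226.02] F [-0.5   0.36 -3.46] w 5.735231014442426
[[ 0.13  0.45  0.88]
 [-0.99  0.08  0.1 ]
 [-0.03 -0.89  0.46]]
bar rack -79.8243760518904 2.0802185973276206 40.60725132692596
per mm tool: rackx [0.   0.46 0.89] up [-0.03 -0.89  0.46] racky [-1.    0.02 -0.01]
```

View pics/w15.png

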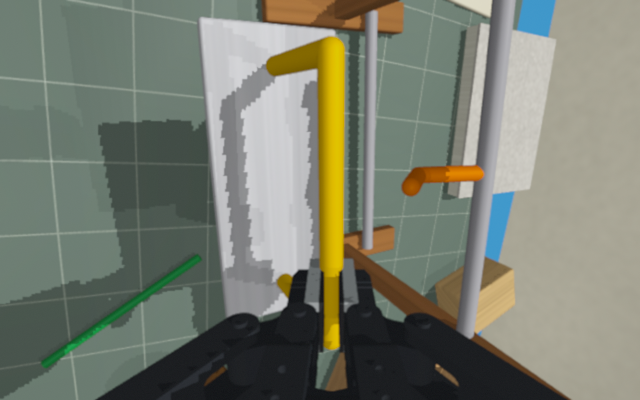

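View pics/s15.png

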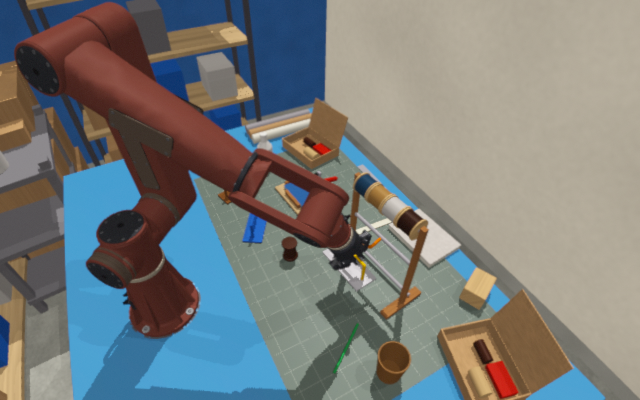

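```bash
python3 -m crank '[{"translation":[0.03,0.46,0.89],"spin":0,"gripper":0},{"translation":[0.03,0.46,0.89],"spin":0,"gripper":0},{"translation":[0.03,0.46,0.89],"spin":0,"gripper":0},{"translation":[0.03,0.46,0.89],"spin":0,"gripper":0},{"translation":[0.03,0.46,0.89],"spin":0,"gripper":0},{"translation":[0.03,0.46,0.89],"spin":0,"gripper":0},{"translation":[0,0,0],"spin":0,"gripper":0},{"translation":[0,0,0],"spin":0,"gripper":0},{"translation":[0,0,0],"spin":0,"gripper":0}]'; python3 q.py;python3 look.py 16
```

```text
t: 22.5
position: [575.5, -254.4, 228.3]
eef_rot: [-1.092, 0.024, -1.445]
wrist_force: [-0.1, 0.4, -1.9]
width: 5.9
t 22.5 [ 575.52 -254.39  228.29] F [-0.1   0.44 -1.95] w 5.948961241419905
[[ 0.13  0.45  0.88]
 [-0.99  0.08  0.1 ]
 [-0.02 -0.89  0.46]]
bar rack -18.883616463297614 -0.7509818836813056 42.79465069277609
per mm tool: rackx [0.   0.46 0.89] up [-0.02 -0.89  0.46] racky [-1.    0.02 -0.01]
```

View pics/w16.png

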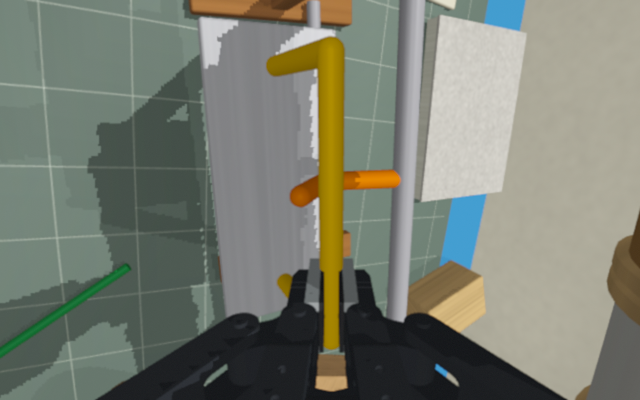

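View pics/s16c.png

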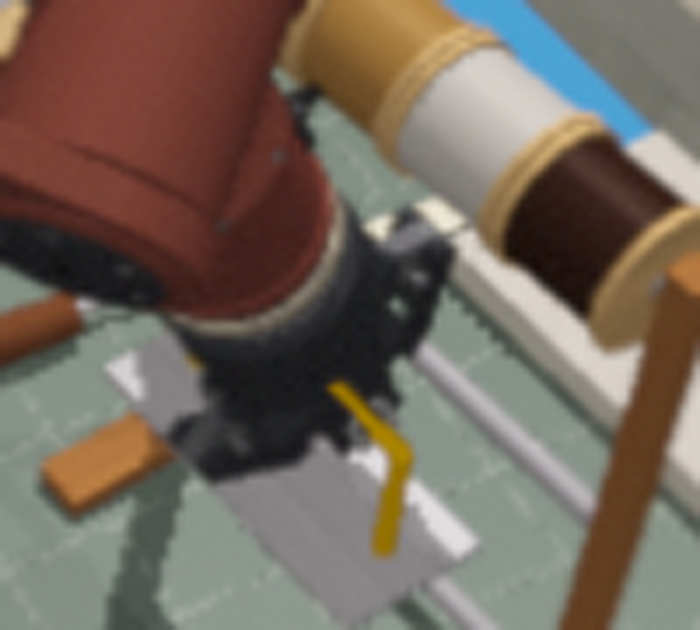

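```bash
python3 -m crank '[{"translation":[-0.02,0.63,0.35],"spin":0,"gripper":0},{"translation":[-0.02,0.63,0.35],"spin":0,"gripper":0},{"translation":[-0.02,0.81,0.26],"spin":0,"gripper":0},{"translation":[0,0.45,-0.23],"spin":0,"gripper":0},{"translation":[0,0.45,-0.23],"spin":0,"gripper":0},{"translation":[0,0,0],"spin":0,"gripper":0},{"translation":[0,0,0],"spin":0,"gripper":0},{"translation":[0,0,0],"spin":0,"gripper":0}]'; python3 q.py;python3 look.py 17
```

```text
t: 23.4
position: [593.8, -251.2, 204.8]
eef_rot: [-1.091, 0.023, -1.445]
wrist_force: [0.3, -0.1, -2.5]
width: 5.9
t 23.4 [ 593.76 -251.23  204.78] F [ 0.27 -0.14 -2.54] w 5.858925416104746
[[ 0.13  0.46  0.88]
 [-0.99  0.08  0.1 ]
 [-0.02 -0.89  0.46]]
bar rack -0.37310291202280393 0.10554191434497395 19.27001994013338
per mm tool: rackx [0.   0.46 0.89] up [-0.02 -0.89  0.46] racky [-1.    0.02 -0.01]
```

View pics/w17.png

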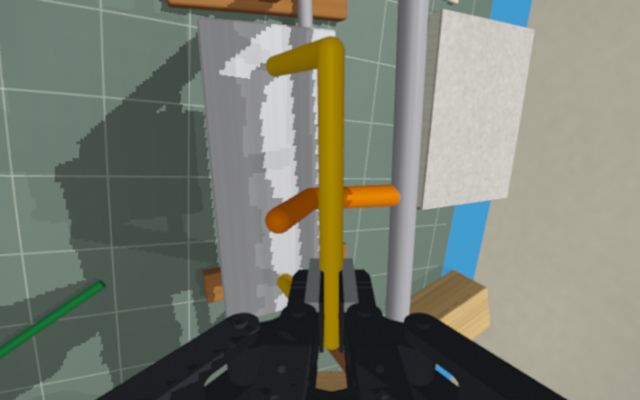

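View pics/s17c.png

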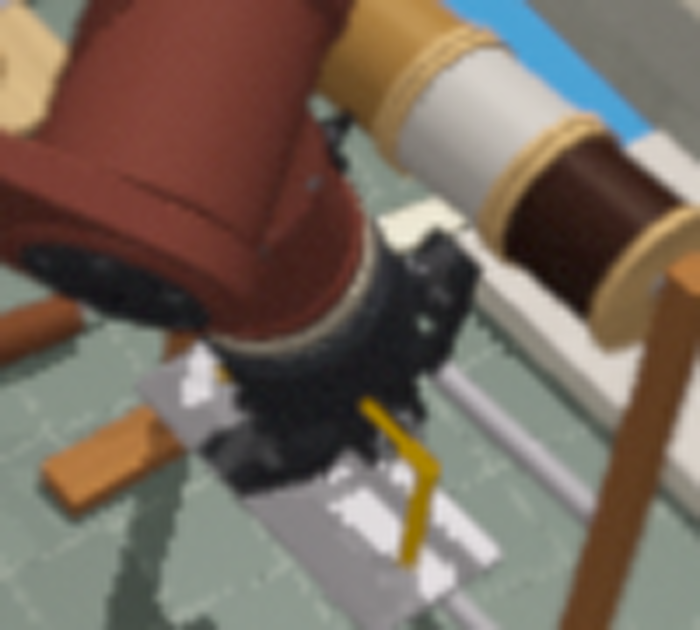

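```bash
python3 - <<'E'
from h import *
np.set_printoptions(precision=1,suppress=True)
P=pose();B=lambda t:P[0]+P[1]@np.array(t)
for t in [(-97,7.3,.2),(-37,7.3,.2),(-37,12.3,.2)]: print(t,proj('wrist',B(t),P))
print('seat',proj('wrist',[593,-214,180],P),'tip',proj('wrist',[570.5,-216.8,200],P))
E
python3 -m crank '[{"translation":[0,0.27,-0.14],"spin":0,"gripper":0},{"translation":[0,0.27,-0.14],"spin":0,"gripper":0},{"translation":[0,0,0],"spin":0,"gripper":0},{"translation":[0,0,0],"spin":0,"gripper":0}]'; python3 q.py
```

```text
(-97, 7.3, 0.2) [332.1  45.3]
(-37, 7.3, 0.2) [331.9 210. ]
(-37, 12.3, 0.2) [331.9 205.9]
seat [312.1 197.8] tip [278.4 219.6]
t: 23.9
position: [594.1, -251.0, 198.8]
eef_rot: [-1.091, 0.024, -1.445]
wrist_force: [1.3, -0.5, -2.1]
width: 5.6
t 23.9 [ 594.07 -251.04  198.83] F [ 1.3  -0.46 -2.06] w 5.572121387357678
[[ 0.13  0.46  0.88]
 [-0.99  0.08  0.1 ]
 [-0.02 -0.89  0.46]]
bar rack -0.0336290608986876 0.2597641404575323 13.324771724036793
per mm tool: rackx [0.   0.46 0.89] up [-0.02 -0.89  0.46] racky [-1.    0.02 -0.01]
```

```bash
python3 -m crank '[{"translation":[0,0.09,-0.05],"spin":0,"gripper":0},{"translation":[0,0.09,-0.05],"spin":0,"gripper":0},{"translation":[0,0,0],"spin":0,"gripper":0},{"translation":[0,0,0],"spin":0,"gripper":0}]'; python3 q.py|head -1; python3 look.py 18
```

```text
t: 24.3
position: [594.6, -251.2, 197.7]
eef_rot: [-1.089, 0.023, -1.445]
wrist_force: [2.3, 2.0, 2.3]
width: 5.8
t 24.3 [ 594.6  -251.2   197.72] F [2.27 2.   2.32] w 5.777024880237417
```

View pics/w18.png

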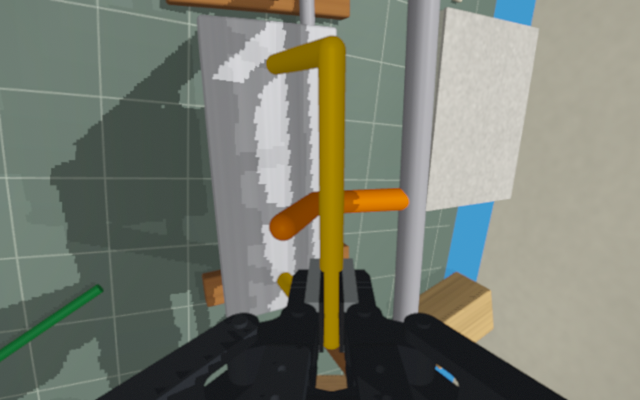

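```bash
python3 - <<'E'
from h import *
np.set_printoptions(precision=1,suppress=True)
P=pose();B=lambda t:P[0]+P[1]@np.array(t)
D=np.array([0,0,-12.])
for dx in (-97,-40,-37,-34): print(dx,proj('wrist',B((dx,7.3,.2)),P),'below',proj('wrist',B((dx,7.3,.2))+D,P))
crop('pics/w18.png',250,20,430,270,3,'pics/w18c.png')
E
```

```text
-97 [332.1  45.3] below [317.1  49.4]
-40 [331.9 202.8] below [318.7 195.5]
-37 [331.9 210. ] below [318.8 202.3]
-34 [331.9 217.1] below [318.8 208.9]
```

View pics/w18c.png

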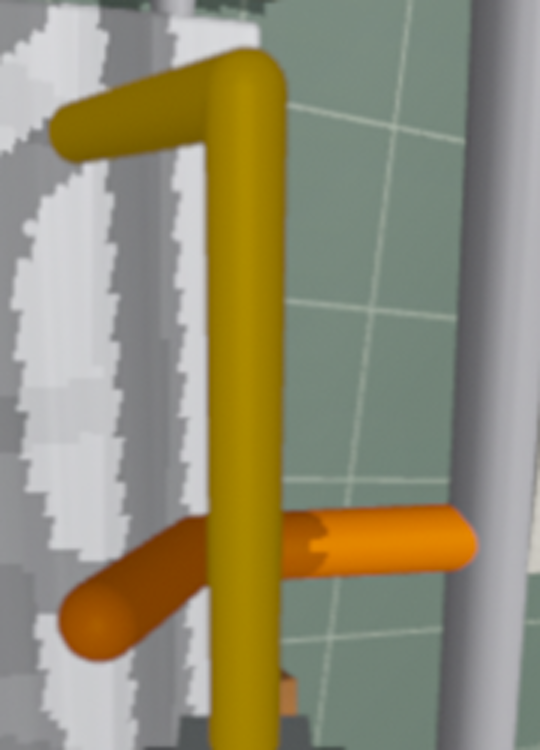

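```bash
python3 -m crank '[{"translation":[0,0,0],"spin":0,"gripper":1.2},{"translation":[0,0,0],"spin":0,"gripper":1.6},{"translation":[0,0,0],"spin":0,"gripper":2},{"translation":[0,0,0],"spin":0,"gripper":2},{"translation":[0,0,0],"spin":0,"gripper":2},{"translation":[0,0,0],"spin":0,"gripper":2}]'; python3 q.py|head -1; python3 look.py 19
```

```text
t: 25.0
position: [593.4, -250.8, 196.1]
eef_rot: [-1.092, 0.024, -1.445]
wrist_force: [-0.3, -0.5, -0.4]
width: 20.0
t 25.0 [ 593.42 -250.82  196.12] F [-0.26 -0.49 -0.42] w 19.986741352926813
```

View pics/w19.png

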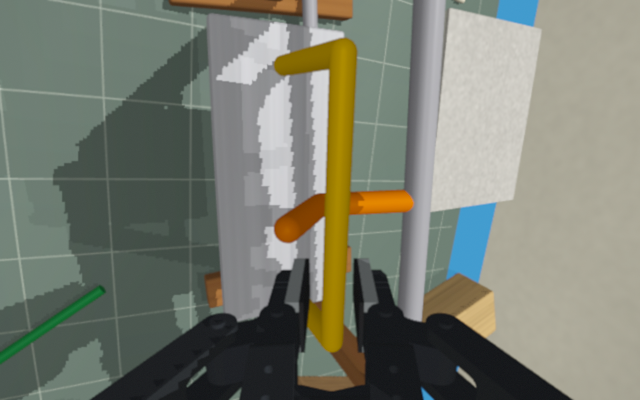

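View pics/s19c.png

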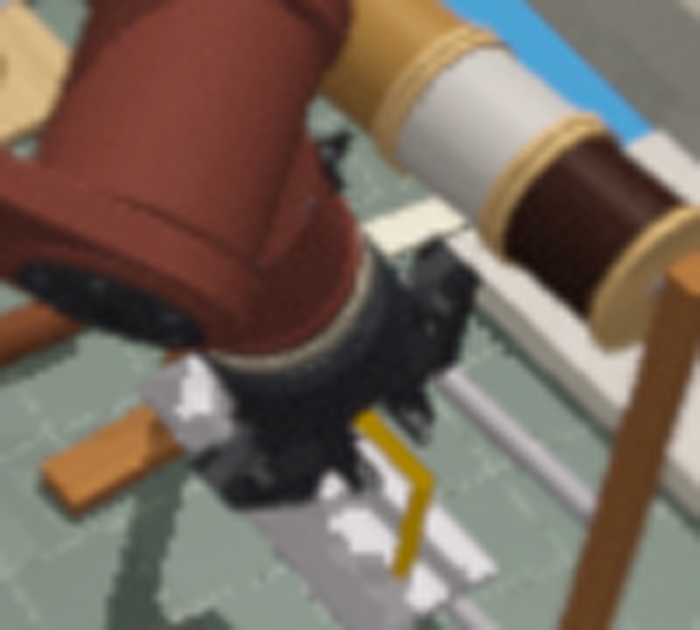

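```bash
python3 -m crank '[{"translation":[0,0,0.15],"spin":0,"gripper":2},{"translation":[0,0,0],"spin":0,"gripper":2},{"translation":[0,-0.6,0],"spin":0,"gripper":2},{"translation":[0,-1,0],"spin":0,"gripper":2},{"translation":[0,-1.5,0],"spin":0,"gripper":2},{"translation":[0,-2,0],"spin":0,"gripper":2},{"translation":[0,-3,0],"spin":0,"gripper":2},{"translation":[0,-4,0],"spin":0,"gripper":2},{"translation":[0,-4,0],"spin":0,"gripper":2},{"translation":[0,0,0],"spin":0,"gripper":2},{"translation":[0,0,0],"spin":0,"gripper":2}]'; python3 q.py|head -1; python3 look.py 20; python3 - <<'E'
from h import *
im=viewer.camera('top');cv2.imwrite('pics/t20.png',im[:,:,::-1]);crop('pics/t20.png',335,140,455,240,6,'pics/t20c.png')
E
```

```text
t: 26.2
position: [521.6, -264.3, 342.9]
eef_rot: [-1.089, 0.02, -1.446]
wrist_force: [0.4, 1.0, 0.1]
width: 20.5
t 26.2 [ 521.63 -264.3   342.93] F [0.36 1.   0.12] w 20.511621518792094
```

View pics/w20.png

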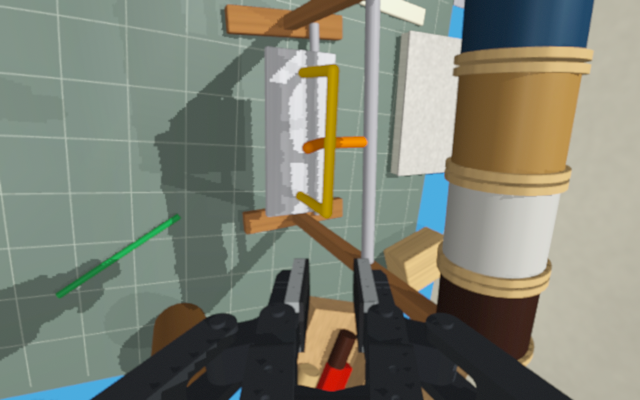

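View pics/s20c.png

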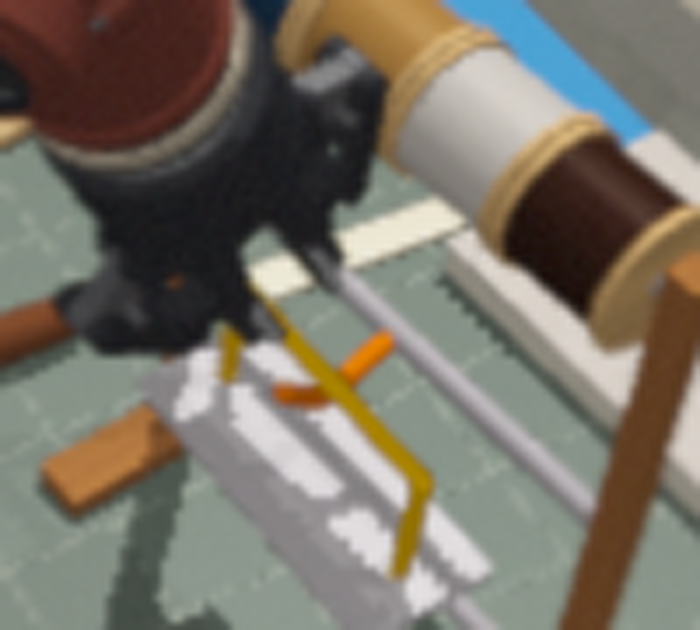

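View pics/t20.png

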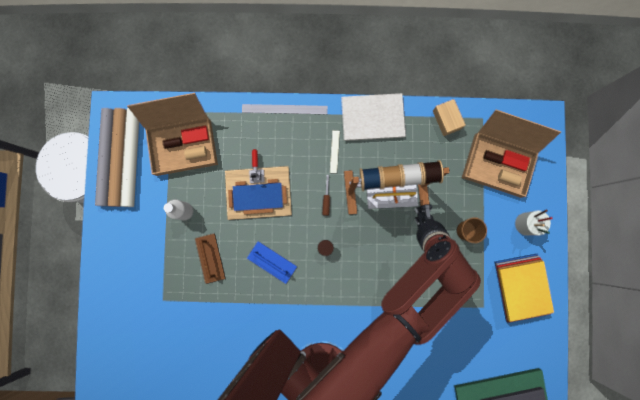

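```bash
python3 -m crank '[{"translation":[0,-4,0],"spin":0,"gripper":2},{"translation":[0,-4,0],"spin":0,"gripper":2},{"translation":[0,-4,-1],"spin":0,"gripper":2},{"translation":[0,-3,-1],"spin":0,"gripper":2},{"translation":[0,0,0],"spin":0,"gripper":2},{"translation":[0,0,0],"spin":0,"gripper":2},{"translation":[0,0,0],"spin":0,"gripper":2},{"translation":[0,0,0],"spin":0,"gripper":2},{"translation":[0,0,0],"spin":0,"gripper":2},{"translation":[0,0,0],"spin":0,"gripper":2},{"translation":[0,0,0],"spin":0,"gripper":2},{"translation":[0,0,0],"spin":0,"gripper":2}]'; python3 q.py|head -1; python3 look.py 21; python3 - <<'E'
from h import *
crop('pics/s21.png',310,170,430,280,6,'pics/s21d.png');crop('pics/w21.png',200,0,440,200,3.3,'pics/w21c.png')
E
```

```text
t: 27.55
position: [436.0, -277.2, 463.7]
eef_rot: [-1.092, 0.024, -1.444]
wrist_force: [-0.7, -0.3, 0.4]
width: 20.0
t 27.55 [ 436.   -277.22  463.66] F [-0.66 -0.27  0.39] w 20.005524523947525
```

View pics/s21d.png

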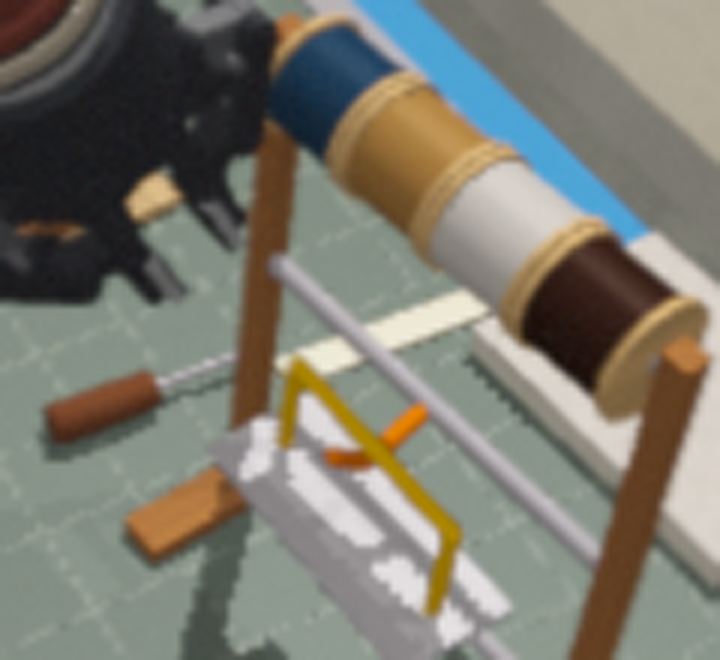

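View pics/w21c.png

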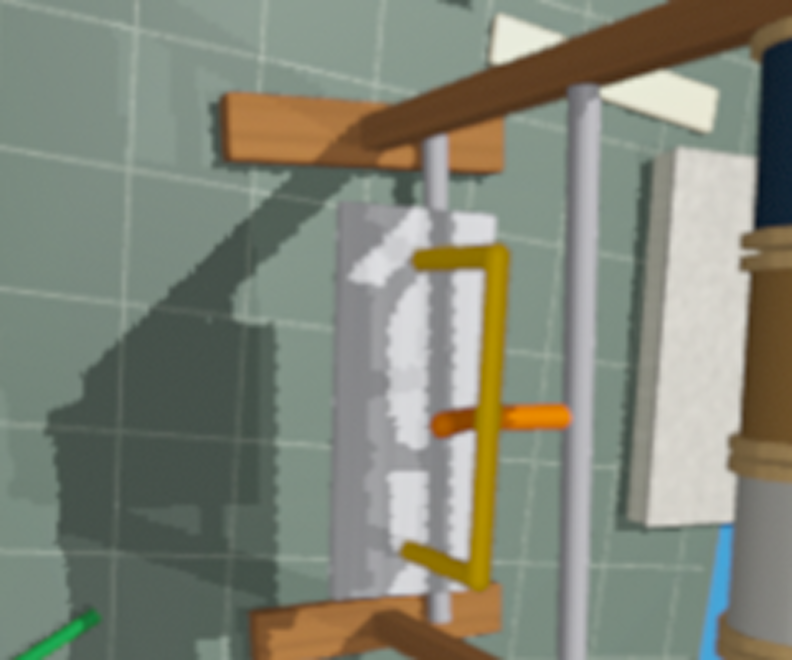

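View pics/s21.png

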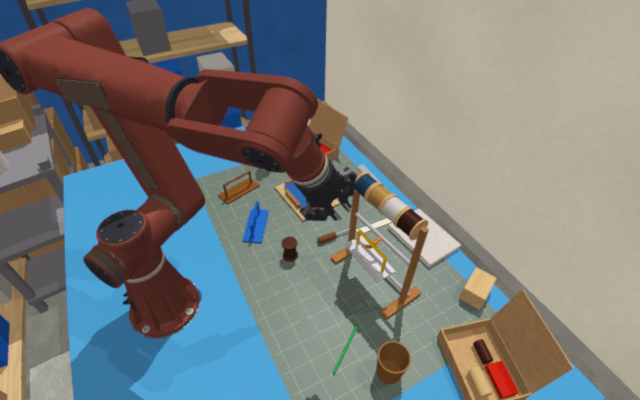

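```bash
python3 - <<'E'
from h import *
np.set_printoptions(precision=1,suppress=True)
P=pose();W=lambda u,v:((u+.5)/3.3-.5+200,(v+.5)/3.3-.5);S=lambda u,v:((u+.5)/6-.5+310,(v+.5)/6-.5+170)
a=tri(ray('wrist',W(496,256),P),ray('side',S(297,367)));b=tri(ray('wrist',W(480,578),P),ray('side',S(456,535)));print(a,b)
d=a[0]-b[0];print(np.degrees(np.arcsin(d[2]/np.linalg.norm(d))),np.linalg.norm(d))
E
```

```text
(array([ 590.1, -155.5,  191.4]), [0.4, 0.4]) (array([ 600.9, -275.1,  188.1]), [0.7, 0.7])
1.568135883126729 120.10461817015418
```

```bash
python3 - <<'E'
from plant import workorder,arm
print(arm.state()['wrist_force'],arm.state()['t']); print(workorder.close_job())
E
```

```text
[-0.33508905 -0.117931    0.79593361] 27.65
the job is handed in; nothing more can be done
None
```

I opened the clamp while the plate was still in its jig, then hung the plate by its yellow handle on the orange hook. The job was handed in at 27.7 s.

- **Clamp:** I pushed the red lever over with the closed fingers. In the later pictures the presser arm stands upright and the lever lies outwards.
- **Tilt:** the rows give no tilt command, so I pushed past the arm's reach limit until the gripper leaned about 27°. The hook needed that lean to clear the spools.
- **Extra step:** I first gripped the handle in the middle, where the fingers would have hit the hook wire. I set the plate down on the mat in front of the rack, gripped it again about 37 mm off-centre, and then hung it.
- **Final checks:**
  - The bar rests on the hook within about 2 mm of its middle, and its measured tilt is about 1.6°.
  - The gripper is well clear of the rack, with no contact force.
  - The other objects look unmoved by eye in the pictures; I did not measure them.
- **Highest force seen:** the highest I read was about 16 N, when the plate touched the mat. I only read forces at the end of each move, so I did not see any peak in between.

No check failed. The only disagreement was early wrist-camera positions that were up to 10 mm off because the arm was still settling. They agreed once it was still.

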